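# Set up the cracker press: load the embossing dies under the work lamp

## Task

Get the die carrier of the cracker press ready for the next batch: first swing the work lamp aside by its knob until it is well clear of the carrier, then swing the clamp bar wide open, off all the pockets, and set every white embossing die that is standing on the table flat down, pattern up, in a pocket of its own. Once all the dies are in, swing the clamp bar fully shut against its stop pin, and only then bring the lamp back to hang over the middle of the carrier. Leave the jar, the brush and the bowl where they are.

Things in the scene. Friction and masses are not known exactly. Their poses are not given: they have to be found in the camera images.
- die0: One of two to four identical embossing dies (others absent): white plastic block 90 x 50 x 50 mm (x, y, z), about 0.25 kg, with a ribbed steel pattern plate (2 mm) on top. Starts standing on the table, pattern up, turned anyhow. Origin: centre of the underside; x along the 90 mm length, y across the 50 mm width (the way to grip it), z up. Goes in either way round.
- die1: One of two to four identical embossing dies (others absent): white plastic block 90 x 50 x 50 mm (x, y, z), about 0.25 kg, with a ribbed steel pattern plate (2 mm) on top. Starts standing on the table, pattern up, turned anyhow. Origin: centre of the underside; x along the 90 mm length, y across the 50 mm width (the way to grip it), z up. Goes in either way round.
- die2: One of two to four identical embossing dies (others absent): white plastic block 90 x 50 x 50 mm (x, y, z), about 0.25 kg, with a ribbed steel pattern plate (2 mm) on top. Starts standing on the table, pattern up, turned anyhow. Origin: centre of the underside; x along the 90 mm length, y across the 50 mm width (the way to grip it), z up. Goes in either way round.
- die3: One of two to four identical embossing dies (others absent): white plastic block 90 x 50 x 50 mm (x, y, z), about 0.25 kg, with a ribbed steel pattern plate (2 mm) on top. Starts standing on the table, pattern up, turned anyhow. Origin: centre of the underside; x along the 90 mm length, y across the 50 mm width (the way to grip it), z up. Goes in either way round.
- carrier_mid (a point): Centre of the fixed aluminium die carrier, 222 x 157 mm (x, y), at its rim, 26 mm above the table. x: along its length, away from the robot (within 0.2 rad); z up. Four pockets in two rows along x. Seated dies stand 32 mm out of the rim, tops 60 mm above the table; the two rows are 36 mm apart (room for a finger), dies in a row 17 mm. Clear of lamp and bar: dies go straight down from above.
- pocket0 (a point): Centre of the floor of the near right pocket of the carrier, 95 mm along x by 55 mm along y, 18 mm deep; axes as the carrier's, z up. A seated die's origin is at this point. Any die may go in any pocket.
- pocket1 (a point): Centre of the floor of the near left pocket of the carrier, 95 mm along x by 55 mm along y, 18 mm deep; axes as the carrier's, z up. A seated die's origin is at this point. Any die may go in any pocket.
- pocket2 (a point): Centre of the floor of the far right pocket of the carrier, 95 mm along x by 55 mm along y, 18 mm deep; axes as the carrier's, z up. A seated die's origin is at this point. Any die may go in any pocket.
- pocket3 (a point): Centre of the floor of the far left pocket of the carrier, 95 mm along x by 55 mm along y, 18 mm deep; axes as the carrier's, z up. A seated die's origin is at this point. Any die may go in any pocket.
- bar (a joint): Clamp bar angle, rad: 0 fully shut (over the carrier's centre line, against a stop pin), growing as it swings level to the left (anticlockwise from above) to its end at 1.65. Stiff, 0.2 N m: stays where left. Below 1.35 it is in the way of left pockets. Flat steel strip 56 mm wide, underside 63 mm above the table, 3 mm over seated dies; it runs into a die that is not fully down.
- bar_pivot (a point): Vertical axis of the clamp bar, at the near end of the carrier (150 mm from its centre towards the robot), 66 mm above the table.
- bar_knob (a point): Middle of the bar's upright round black knob, 24 mm across and 45 mm tall, 92 mm above the table (knob from 69 to 114 mm), 260 mm from the pivot. It may be gripped from above and led round the arc; it turns in the grip.
- lamp_knob (a point): Middle of the upright round black knob (24 mm across, free from 201 to 251 mm above the table, middle at 226) on top of the lamp head's centre. Head: flat white disc 110 mm across, 171 to 201 mm up; moves level only; starts over the carrier. Grip the knob from above and lead it sideways with a few N: both arm joints follow, the knob turns in the grip. Arm links are 177 to 193 mm up.
- lamp_fore (a joint): Elbow angle of the lamp, rad, 0 (straight) to 2.5; the elbow bends to the left. Two links, each 200 mm between axes; the shoulder post, 18 cm tall, stands about 0.8 m ahead and 0.28 m left of the robot; the head can reach 130 to 400 mm from it. Both joints stiff, 0.4 N m: they stay where left. Free parking room for the head: 0.53 m ahead and 0.43 m left of the robot.
- jar: Closed amber glass jar, 72 mm across, 100 mm tall; bystander. Origin: centre of its underside.
- brush: Glazing brush with a wooden handle, 220 mm long, lying flat; bystander.
- bowl: Steel bowl, 130 mm across, 55 mm tall, near the robot on the left; bystander. Origin: centre of its underside.

How it is judged:
By the outcome, as a careful person would: the job done as asked, in the order asked, and still so for the second after the job is handed in, with the robot touching nothing.
Of die0, die1, die2, die3 only 2 to 4 are there at a start; the rules pass over those that are not, and their reading is None.
At some moment in a run one of die0, die1, die2, die3 may be knocked a few centimetres aside while the robot is not near it.
Once in a run the grip may slacken for a moment while it holds something.
It also fails if it takes over 210 s, if anything falls off the work surface, if the arm or the gripper's body presses on something with over 40 N, if the wrist force passes 120 N, or if a joint passes its speed limit or range.

## Robot

A 6-joint arm with a two-finger parallel gripper is mounted at the origin on the work surface. World frame = base frame: x ahead of the robot, y to its left, z up, the work surface at z = 0. Lengths are in m, angles in rad, forces in N, time in s.
With the tool pointing down it reaches from about 0.375 to 0.9 m from the base axis. Payload 3.1 kg.
Tool frame: the origin (TCP) lies on the centre line of the jaws, within the pads' length; the fingertips stand 22 mm ahead of it and the grasp point (between the pads) lies 3 mm ahead of it; z points along the fingers, y is the line along which they close (so a half turn about z gives the same grasp; the last joint's range is limited). The gripper opens to 85 mm and grips with 20 to 120 N. Pads are 22 mm wide; open, the fingers measure 114 mm over their backs; the gripper's body (76 mm by 85 mm) begins 54 mm behind the grasp point. The pads swing forward as they close: fully open they stand 13 mm farther back than shut.
Start: joints at [1.065, 0.527, 1.433, -0, 1.181, -0.178], TCP at [0.201, 0.592, 0.253] pointing down, gripper open.
Joint ranges: [-3.08, 3.08], [-0.75, 2.2], [0.22, 2.44], [-1.43, 4.57], [0, 2.65], [-2.85, 2.85]. Speed limits (rad/s): [2.79, 2.79, 3.14, 3.14, 3.14, 3.14].

## Interface

Orientations are given as a unit quaternion [x, y, z, w].
In Python, from station import manip gives the robot as it stands.
- The arm moves only by the tool hand_motion, called after "Emit:" as name(argument=value, ...) on one line, values as JSON. Schema: {"type":"object","properties":{"offsets":{"type":"object","properties":{"steps":{"type":"array","items":{"type":"array","items":{"type":"number"},"minItems":5,"maxItems":5},"minItems":1,"maxItems":20}},"additionalProperties":false,"required":["steps"]},"clamp_n":{"type":"number"},"only":{"type":"string"},"quiet":{"type":"boolean"},"lines":{"type":"string"}},"required":["offsets"],"additionalProperties":false}. offsets is an object whose key "steps" holds a list of rows, 1 to 20 of them, each of 5 numbers: dx, dy, dz in parts of the range, where 1.0 means 0.8 m, then a turn about the tool's z in normalised numbers (1 is 2 pi rad), then the opening from 0.0 (shut) to 1.0 (fully open); each row is the pose to reach, as a shift and turn from the pose commanded when the call began, along the tool's axes at that moment; what a row does not reach only later rows make up. A row lasts 1/10 s, in which the tool goes at most 0.05 m and 0.15 rad, less where a joint would pass 70% of its speed; a pose out of reach is approached as far as the arm can. The fingers move at their own pace and stop on an object; clamp_n is the grip in N (left out, the last holds). Time passes only in rows, so rows that do not move let the fingers close. The tool returns the time, the measured TCP pose, the force, the opening and the grip force at its end. only (a regular expression) keeps the lines of the reply that match it, lines (a string "A,B") keeps lines A to B, and quiet returns only ok. Shift and turn numbers lie between -1 and 1, and a call with a number outside is refused. Input that does not fit is refused with a message, and nothing moves.
- manip.sense(): the state, without advancing time (a new reading comes with each control period).
- manip.snapshot(name): name is "scene" or "top" or "wrist"; returns a dict with "pixels" (384x512x3 uint8, red, green, blue), "range_z" (384x512 float32, m along the optical axis (not along the pixel's ray), 0 where there is no reading), "fov_y" (degrees; the focal length in pixels is half the picture's height over the tangent of half this angle, whatever the lens; pixels are square), "cx", "cy" (the principal point, pixels), "k1" (the pictures are not rectified: a ray, as slopes to the right and down, at radius r is drawn at 1 + k1 r^2 times it, then the intrinsics apply), "R" (3x3) and "t" (3): a world point X has camera coordinates R X + t; the wrist camera has in their place "hand_eye" (4x4, takes a point from camera to tool coordinates, whose origin is the TCP and whose axes are the flange's). Camera axes: x right, y down, z forward; pixel columns grow to the right and rows downward; lengths in m; the calibration is good to about 2 mm. A picture is of the moment at which its call begins: read the wrist's pose just before it.
- manip.sign_off(): hands the job in; it is judged then, once.
The state is a dict: "t": time; "q": joint angles; "qd": joint speeds; "tau": joint torques, N m; "tcp_pos": TCP position; "tool_rot": TCP orientation; "force": force on the tool from outside, world axes, zero at the start; "ft_torque": the same for the moment, N m; "finger_gap": opening from 0.0 (shut) to 1.0 (fully open); "gripper_force": force on a finger pad.
Only numpy, scipy, OpenCV 4.12 (cv2) and the standard library are available. Lean on these libraries where they do the work, as an engineer would, in place of code of your own. Each camera call takes 0.05 s, during which the arm holds its last target. There are 200 camera calls.

## Working session

There is one attempt and no reset: what is moved stays moved. The work goes in short steps, Python scripts to look and compute and a tool call to move; the robot and the scene stay as the last step left them, time stands still between calls to the robot, and variables do not carry over. Pictures are saved under pics/ and viewed, at most 14 in all, crops included, and the job is handed in when it is done.

```bash
ls; mkdir -p pics
```

Create h.py:
```python
import numpy as np, cv2
from station import manip
from scipy.spatial.transform import Rotation as Ro
def snap(n):
    s=manip.sense(); d=manip.snapshot(n)
    if n=='wrist':
        T=np.eye(4);T[:3,:3]=Ro.from_quat(s['tool_rot']).as_matrix();T[:3,3]=s['tcp_pos']
        M=T@d['hand_eye']; d['R']=M[:3,:3].T; d['t']=-d['R']@M[:3,3]
    return d
def cloud(d):
    h,w=d['range_z'].shape; f=h/2/np.tan(np.radians(d['fov_y'])/2)
    K=np.array([[f,0,d['cx']],[0,f,d['cy']],[0,0,1.]])
    u,v=np.meshgrid(np.arange(w),np.arange(h))
    p=np.stack([u.ravel(),v.ravel()],1).astype(np.float64)[:,None]
    n=cv2.undistortPoints(p,K,np.array([d['k1'],0,0,0.]))[:,0]
    r=np.c_[n,np.ones(len(n))].reshape(h,w,3)
    P=r*d['range_z'][...,None]
    X=(P-np.array(d['t']))@np.array(d['R'])
    X[d['range_z']==0]=np.nan
    return X, r@np.array(d['R']), -np.array(d['R']).T@np.array(d['t'])
def plane(rays,c,u,v,z):
    r=rays[int(round(v)),int(round(u))]; return c+r*(z-c[2])/r[2]
def save(d,n): cv2.imwrite('pics/'+n+'.png',cv2.cvtColor(d['pixels'],cv2.COLOR_RGB2BGR))
```

Run:
```python
from h import *
s=manip.sense(); print(s)
for n in ['scene','top']:
    d=snap(n); save(d,n+'0'); X,r,c=cloud(d); print(n,c,d['k1'],d['fov_y'],np.nanmedian(X[...,2]))
    np.savez(n+'0.npz',X=X,px=d['pixels'],r=r,c=c)
```

```text
pics
station.py
{'t': 0.0, 'q': array([ 1.06445995e+00,  5.28460182e-01,  1.43391895e+00,  9.76187001e-06,
        1.18137282e+00, -1.78528321e-01]), 'qd': array([0.00076734, 0.00089872, 0.00132943, 0.00142203, 0.00165926,
       0.00097708]), 'tau': array([-7.25337159e-04, -4.42360675e+01, -1.78018928e+01, -2.73065571e-04,
        8.54415324e-03, -1.68480739e-05]), 'tcp_pos': array([0.20088674, 0.59112833, 0.25233194]), 'tool_rot': array([ 1.63172884e-01,  9.86596901e-01, -1.01544701e-03, -3.66774126e-04]), 'force': array([-0.09909137, -0.22686483,  0.49156427]), 'ft_torque': array([0.00772261, 0.01763117, 0.00675231]), 'gripper_force': 0.0, 'finger_gap': 0.9956354757657914}
scene [ 1.55005515 -0.35939236  0.94577224] -0.15156710085737607 45.9459925604976 0.0010053439908746836
top [0.3978614  0.00863292 1.81204574] -0.0626606873300654 42.95794405325311 -0.000935656682820776
```

View pics/scene0.png

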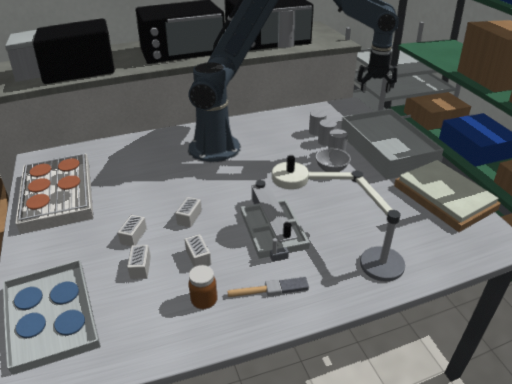

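View pics/top0.png

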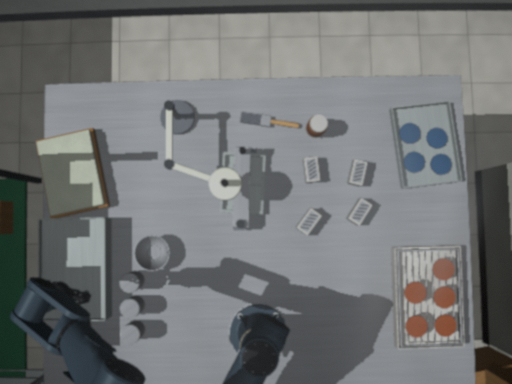

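The scene shows four white dies (top view pixels about (312,170), (358,173), (310,221), (360,211)), the lamp head over the carrier at (224,183), and the bar shut-ish with its knob near (242,150). Next I'll measure these.

Add to h.py:
```python
def blobs(X,lo,hi,box,amin=20,mask=None):
    m=(X[...,2]>lo)&(X[...,2]<hi)&(X[...,0]>box[0])&(X[...,0]<box[1])&(X[...,1]>box[2])&(X[...,1]<box[3])
    if mask is not None: m&=mask
    n,L,st,ce=cv2.connectedComponentsWithStats(m.astype(np.uint8))
    for i in range(1,n):
        if st[i,4]<amin: continue
        P=X[L==i]; (c,wh,a)=cv2.minAreaRect((P[:,:2]*1000).astype(np.float32))
        print('px',ce[i].round(),'n',st[i,4],'rect c',np.round(c,1),'wh',np.round(wh,1),'ang',round(a,1),'z',(np.median(P[:,2])*1000).round(1),'mean',(P[:,:2].mean(0)*1000).round(1))
```

Run:
```python
from h import *
for n in ['top','scene']:
    a=np.load(n+'0.npz'); X=a['X']
    B=(0.25,0.85,-0.45,0.5)
    for lo,hi in [(.018,.032),(.04,.06),(.06,.085),(.09,.125),(.165,.21),(.215,.27)]:
        print(n,lo,hi); blobs(X,lo,hi,B,8 if lo>.06 else 40)
```

```text
top 0.018 0.032
px [183. 117.] n 226 rect c [801.9 257.6] wh [78.6 92.1] ang 87.0 z 21.1 mean [798.9 258.9]
px [259. 119.] n 198 rect c [781.6 -26.7] wh [144.6  39.8] ang 80.3 z 20.9 mean [782.6 -23.3]
px [290. 124.] n 49 rect c [ 762.9 -135.6] wh [71.5 17.8] ang 77.8 z 20.9 mean [ 763.4 -137.1]
px [259. 180.] n 237 rect c [552.8 -11.7] wh [ 53.4 242.8] ang 86.9 z 25.5 mean [557.6 -17.8]
px [151. 252.] n 217 rect c [300.8 375.7] wh [106.1 101.7] ang 88.9 z 24.9 mean [301.4 381.5]
top 0.04 0.06
px [312. 169.] n 339 rect c [ 588.  -211.8] wh [89.7 50.9] ang 5.1 z 51.1 mean [ 587.6 -211. ]
px [357. 172.] n 342 rect c [ 573.7 -377.3] wh [52.4 90.7] ang 74.6 z 51.7 mean [ 573.2 -376.4]
px [359. 211.] n 348 rect c [ 434.1 -379.2] wh [51.6 91. ] ang 55.8 z 51.4 mean [ 433.5 -378.4]
px [309. 221.] n 341 rect c [ 402.2 -195.4] wh [50.5 90.3] ang 52.5 z 50.9 mean [ 402.4 -195.1]
px [144. 247.] n 169 rect c [316.6 387.4] wh [ 86.4 127. ] ang 37.9 z 50.0 mean [320.7 401. ]
top 0.06 0.085
px [314. 129.] n 65 rect c [ 736.1 -226.3] wh [66.8 44.7] ang 58.8 z 73.8 mean [ 731.  -221.1]
px [242. 189.]
[... 2252 characters left out ...]
385. 249.] n 56 rect c [809.9 279.2] wh [22.4 13.1] ang 45.8 z 71.6 mean [810.4 280.1]
px [202. 288.] n 237 rect c [ 767.3 -234.9] wh [72. 45.] ang 77.7 z 72.2 mean [ 775.6 -236.2]
scene 0.09 0.125
px [286. 227.] n 83 rect c [663.7  39. ] wh [20.5 24.4] ang 68.0 z 108.7 mean [665.4  38. ]
px [387. 240.] n 77 rect c [810.9 279.1] wh [22.3 12.7] ang 49.9 z 108.3 mean [811.5 278.7]
px [201. 275.] n 400 rect c [ 754.7 -232.1] wh [64.  62.1] ang 17.3 z 98.8 mean [ 756.4 -232.2]
scene 0.165 0.21
px [329. 184.] n 1708 rect c [625.6 214.6] wh [397.7 168.3] ang 41.0 z 192.4 mean [620.3 182.1]
scene 0.215 0.27
px [290. 162.] n 112 rect c [537.4  98.7] wh [23.5 24.1] ang 89.4 z 236.6 mean [540.2  96.6]
```

Run:
```python
from h import *
a=np.load('top0.npz'); t=cv2.resize(a['px'][110:260,190:290],(500,750),interpolation=2)
b=np.load('scene0.npz'); s=cv2.resize(b['px'][160:280,220:330],(687,750),interpolation=2)[:, :]
im=np.hstack([cv2.resize(t,(360,540)),cv2.resize(s,(440,480+60))]); cv2.imwrite('pics/z1.png',im[...,::-1])
```

```text
(no output)
```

View pics/z1.png

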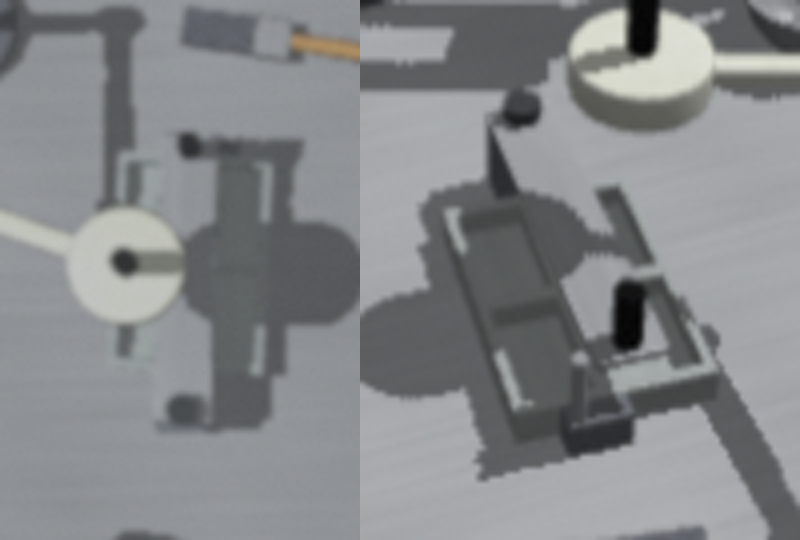

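Add to h.py:
```python
def go(x,y,z,ang=None,s=None):
    s=s or manip.sense(); R=Ro.from_quat(s['tool_rot']).as_matrix()
    d=R.T@(np.array([x,y,z])-s['tcp_pos']); a=np.arctan2(R[1,1],R[0,1])
    t=0
    if ang is not None:
        t=-(ang-a); t=(t+np.pi/2)%np.pi-np.pi/2
    q6=np.arctan2(y,x)-(a-t)
    print('to',(x,y,z,ang),'shift',d.round(4),'turn',round(t,3),'now ang',round(a,3),'q6~',((q6+np.pi)%(2*np.pi)-np.pi).round(2))
```

Run:
```python
from h import *
go(.530,.098,.30); go(.530,.098,.229)
X=np.load('top0.npz')['X']; print(X[218:234:2,234:250:3].round(3)[...,2]); print(X[224,241],X[222,240])
```

```text
to (0.53, 0.098, 0.3, None) shift [-0.4703 -0.3611 -0.047 ] turn 0 now ang 1.243 q6~ -1.06
to (0.53, 0.098, 0.229, None) shift [-0.4704 -0.3609  0.024 ] turn 0 now ang 1.243 q6~ -1.06
[[ 0.076  0.068  0.075  0.067  0.072  0.004]
 [ 0.071  0.075  0.079  0.068  0.075 -0.003]
 [ 0.063  0.08   0.081  0.081  0.071  0.002]
 [ 0.062  0.078  0.081  0.092  0.071  0.007]
 [ 0.069  0.081  0.091  0.086  0.063 -0.001]
 [ 0.055  0.064  0.056  0.06   0.063 -0.001]
 [ 0.005  0.006 -0.002  0.005  0.003  0.002]
 [ 0.002  0.01  -0.004  0.005  0.006 -0.002]]
[0.39597299 0.04999561 0.07328716] [0.40312356 0.05321159 0.08082601]
```

Careful with the scale: shifts go in shares of 0.8 m and turns go in shares of 2 pi rad. That gives: -0.47 m / 0.8 = -0.5875, -0.45 m / 0.8 = -0.5625.

Emit:
hand_motion(offsets={"steps": [[-0.0375, -0.025, -0.0588, 0, 1], [-0.0875, -0.0625, -0.0588, 0, 1], [-0.1375, -0.1, -0.0588, 0, 1], [-0.1875, -0.1375, -0.0588, 0, 1], [-0.2375, -0.175, -0.0588, 0, 1], [-0.2875, -0.2125, -0.0588, 0, 1], [-0.3375, -0.25, -0.0588, 0, 1], [-0.3875, -0.2875, -0.0588, 0, 1], [-0.4375, -0.325, -0.0588, 0, 1], [-0.4875, -0.3625, -0.0588, 0, 1], [-0.525, -0.4, -0.0588, 0, 1], [-0.5625, -0.4313, -0.0588, 0, 1], [-0.5875, -0.4513, -0.0588, 0, 1], [-0.5875, -0.4513, -0.0588, 0, 1], [-0.5875, -0.4513, -0.0588, 0, 1]]}, clamp_n=30)

```text
t: 1.6
tcp_pos: [0.5295, 0.0983, 0.2998]
tool_rot: [0.164, 0.986, 0.0, -0.001]
force: [0.5, 0.3, 0.3]
finger_gap: 0.999
gripper_force: 0.0
```

Run:
```python
from h import *
d=snap('wrist'); save(d,'w0'); X,r,c=cloud(d); print(manip.sense()['t'])
blobs(X,.24,.262,(.3,.8,-.1,.3),20)
blobs(X,.19,.21,(.3,.8,-.1,.3),20)
go(.530,.098,.229)
```

```text
1.65
px [258. 229.] n 1055 rect c [533.4  99.8] wh [23.  22.9] ang 29.7 z 249.5 mean [531.8 100.2]
px [305. 197.] n 16338 rect c [548.6 176.3] wh [265.5 108.2] ang 78.7 z 199.3 mean [542.9 139.1]
px [499. 235.] n 33 rect c [633.9 289.3] wh [7.9 8.4] ang 79.1 z 190.3 mean [633.4 289.4]
px [491. 275.] n 25 rect c [673.7 278.1] wh [ 6.8 11.3] ang 53.7 z 190.3 mean [673.7 279.2]
px [502. 280.] n 24 rect c [682.1 289.1] wh [6.1 9.2] ang 31.8 z 190.3 mean [682.1 288.4]
to (0.53, 0.098, 0.229, None) shift [-0.0013 -0.0007  0.0708] turn 0 now ang 1.243 q6~ -1.06
```

In the tool's units: 0.071 m / 0.8 = 0.0888, -0.002 m / 0.8 = -0.0025.

Emit:
hand_motion(offsets={"steps": [[-0.0025, 0.0025, 0.0375, 0, 1], [-0.0025, 0.0025, 0.0688, 0, 1], [-0.0025, 0.0025, 0.0888, 0, 1], [-0.0025, 0.0025, 0.0888, 0, 0.1], [-0.0025, 0.0025, 0.0888, 0, 0.1], [-0.0025, 0.0025, 0.0888, 0, 0.1], [-0.0025, 0.0025, 0.0888, 0, 0.1], [-0.0025, 0.0025, 0.0888, 0, 0.1], [-0.0025, 0.0025, 0.0888, 0, 0.1], [-0.0025, 0.0025, 0.0888, 0, 0.1]]}, clamp_n=30)

```text
t: 2.65
tcp_pos: [0.5333, 0.1, 0.2305]
tool_rot: [0.163, 0.987, 0.0, 0.001]
force: [-0.4, 1.0, 5.7]
finger_gap: 0.275
gripper_force: 31.1
```

Run:
```python
from h import *
for y in (.2,.3,.435): go(.532,y,.229)
```

```text
to (0.532, 0.2, 0.229, None) shift [0.0335 0.0942 0.0016] turn 0 now ang 1.243 q6~ -0.88
to (0.532, 0.3, 0.229, None) shift [0.0657 0.1889 0.0016] turn 0 now ang 1.243 q6~ -0.73
to (0.532, 0.435, 0.229, None) shift [0.1092 0.3167 0.0017] turn 0 now ang 1.243 q6~ -0.56
```

In the tool's units: 0.317 m / 0.8 = 0.3963, 0.305 m / 0.8 = 0.3813.

Emit:
hand_motion(offsets={"steps": [[0.0038, 0.0125, 0, 0, 0.1], [0.0125, 0.0375, 0, 0, 0.1], [0.0213, 0.0625, 0, 0, 0.1], [0.03, 0.0875, 0, 0, 0.1], [0.0388, 0.1125, 0, 0, 0.1], [0.0475, 0.1375, 0, 0, 0.1], [0.0563, 0.1625, 0, 0, 0.1], [0.065, 0.1875, 0, 0, 0.1], [0.0738, 0.2125, 0, 0, 0.1], [0.0825, 0.2375, 0, 0, 0.1], [0.0913, 0.2625, 0, 0, 0.1], [0.1, 0.2875, 0, 0, 0.1], [0.1088, 0.3125, 0, 0, 0.1], [0.1175, 0.3375, 0, 0, 0.1], [0.125, 0.3625, 0, 0, 0.1], [0.1325, 0.3813, 0, 0, 0.1], [0.1363, 0.3963, 0, 0, 0.1], [0.1363, 0.3963, 0, 0, 0.1]]})

```text
t: 4.45
tcp_pos: [0.5322, 0.4367, 0.2305]
tool_rot: [0.163, 0.987, 0.001, 0.001]
force: [-0.2, 0.4, 6.6]
finger_gap: 0.266
gripper_force: 29.2
```

```bash
python3 -c "
from h import *
s=manip.sense();print(s['tcp_pos'],s['force'],s['gripper_force'])"
```

```text
[0.53219549 0.43670015 0.23050179] [-0.15936584  0.38435703  6.60088832] 29.167877733707428
```

In the tool's units: -0.08 m / 0.8 = -0.1, -0.06 m / 0.8 = -0.075.

Emit:
hand_motion(offsets={"steps": [[0, 0, 0, 0, 1], [0, 0, 0, 0, 1], [0, 0, 0, 0, 1], [0, 0, 0, 0, 1], [0, 0, 0, 0, 1], [0, 0, -0.0375, 0, 1], [0, 0, -0.075, 0, 1], [0, 0, -0.1, 0, 1], [0, 0, -0.1, 0, 1]]})

```text
t: 5.35
tcp_pos: [0.533, 0.436, 0.3133]
tool_rot: [0.163, 0.987, 0.003, 0.003]
force: [0.2, -0.1, 0.4]
finger_gap: 1.005
gripper_force: 0.0
```

Run:
```python
from h import *
d=snap('top'); save(d,'top1'); X,r,c=cloud(d); np.savez('top1.npz',X=X,px=d['pixels'],r=r,c=c)
d=snap('wrist'); print(d['hand_eye'].round(3))
blobs(X,.09,.125,(.5,.72,-.05,.15),8)
blobs(X,.06,.085,(.3,.7,-.1,.2),8)
blobs(X,.018,.032,(.4,.75,-.1,.2),30)
blobs(X,.215,.27,(.4,.75,.3,.6),30)
blobs(X,.04,.06,(.3,.75,-.6,-.1),30)
m=(X[...,2]>.012)&(X[...,2]<.035)&(X[...,0]>.42)&(X[...,0]<.66)&(X[...,1]>-.06)&(X[...,1]<.16)
P=X[m][:,:2]*1000
print(np.round(cv2.minAreaRect(P.astype(np.float32))[0],1),cv2.minAreaRect(P.astype(np.float32))[1:])
go(.655,.0395,.31,1.0);go(.655,.0395,.17,1.4);
print(manip.sense()['t'])
```

```text
[[ 0.001 -0.946 -0.325  0.084]
 [ 1.     0.001 -0.    -0.001]
 [ 0.001 -0.325  0.946 -0.12 ]
 [ 0.     0.     0.     1.   ]]
px [242. 150.] n 40 rect c [655.1  40.2] wh [21.2 21.7] ang 85.9 z 113.7 mean [654.7  38.8]
px [254. 148.] n 11 rect c [667.7  -2.3] wh [ 7.2 11.5] ang 88.8 z 76.8 mean [667.1  -2.3]
px [241. 189.] n 1198 rect c [524.   45.9] wh [ 56.  292.6] ang 87.1 z 69.7 mean [521.7  45.8]
px [259. 181.] n 240 rect c [552.8 -11.6] wh [ 53.1 242.9] ang 86.9 z 25.7 mean [552.9 -18.5]
px [227. 156.] n 47 rect c [641.2  92.8] wh [41.2 41.2] ang 87.0 z 25.8 mean [647.8  97.9]
px [224. 191.] n 156 rect c [526.4 100.6] wh [ 44.6 172.9] ang 86.8 z 25.8 mean [518.5 109.7]
px [312. 170.] n 327 rect c [ 588.  -211.3] wh [89.9 51. ] ang 5.7 z 51.0 mean [ 587.4 -211. ]
px [357. 173.] n 341 rect c [ 573.9 -377.2] wh [51.9 91. ] ang 75.1 z 51.5 mean [ 572.6 -376.3]
px [360. 211.] n 345 rect c [ 433.8 -378.9] wh [53.  90.2] ang 54.5 z 51.6 mean [ 433.7 -378.6]
px [309. 221.] n 344 rect c [ 402.6 -195.4] wh [50.5 90.5] ang 52.1 z 50.9 mean [ 402.3 -194.8]
[541.3  49.9] ((209.92347717285156, 240.059326171875), 88.56854248046875)
to (0.655, 0.0395, 0.31, 1.0) shift [-0.2446 -0.3344 -0.001 ] turn 0.243 now ang 1.243 q6~ -0.94
to (0.655, 0.0395, 0.17, 1.4) shift [-0.2447 -0.3344  0.139 ] turn -0.157 now ang 1.243 q6~ -1.34
5.45
```

In the tool's units: -0.334 m / 0.8 = -0.4175, -0.06 m / 0.8 = -0.075, 0.643 rad / 6.2832 = 0.1023.

Emit:
hand_motion(offsets={"steps": [[-0.0375, -0.05, 0, 0.0159, 1], [-0.075, -0.1, 0, 0.0318, 1], [-0.1125, -0.15, 0, 0.0477, 1], [-0.15, -0.2, 0, 0.0637, 1], [-0.1875, -0.25, 0, 0.0796, 0.6], [-0.225, -0.3, 0.0125, 0.0955, 0.6], [-0.2625, -0.35, 0.05, 0.1023, 0.6], [-0.2875, -0.3938, 0.1, 0.1023, 0.6], [-0.3063, -0.4175, 0.15, 0.1023, 0.6], [-0.3063, -0.4175, 0.175, 0.1023, 0.6], [-0.3063, -0.4175, 0.175, 0.1023, 0.6], [-0.3063, -0.4175, 0.175, 0.1023, 0.6]]}, clamp_n=30)

```text
t: 6.65
tcp_pos: [0.6547, 0.0403, 0.1678]
tool_rot: [0.467, 0.884, -0.001, -0.002]
force: [1.3, -0.5, 0.8]
finger_gap: 0.598
gripper_force: 0.0
```

Run:
```python
from h import *
d=snap('wrist'); save(d,'w1'); X,r,c=cloud(d); print(manip.sense()['t'])
blobs(X,.104,.125,(.5,.8,-.1,.2),50)
blobs(X,.062,.1,(.5,.8,-.1,.2),50)
go(.655,.040,.097,.6)
```

```text
6.7
px [261. 222.] n 986 rect c [659.2  42. ] wh [22.8 22.8] ang 74.3 z 112.5 mean [658.4  43.1]
px [172. 135.] n 16637 rect c [586.7  44.9] wh [ 56.5 176.2] ang 87.2 z 68.0 mean [577.1  47.7]
px [243. 248.] n 262 rect c [6.716e+02 1.000e-01] wh [11.7 12.2] ang 10.9 z 76.3 mean [670.7   1.6]
to (0.655, 0.04, 0.097, 0.6) shift [-0.0001 -0.0011  0.0726] turn 0.001 now ang 0.601 q6~ -0.54
```

In the tool's units: 0.071 m / 0.8 = 0.0888, 0.055 m / 0.8 = 0.0688.

Emit:
hand_motion(offsets={"steps": [[0, 0.0038, 0.0375, 0, 0.6], [0, 0.0038, 0.0688, 0, 0.6], [0, 0.0038, 0.0888, 0, 0.6], [0, 0.0038, 0.0888, 0, 0.1], [0, 0.0038, 0.0888, 0, 0.1], [0, 0.0038, 0.0888, 0, 0.1], [0, 0.0038, 0.0888, 0, 0.1], [0, 0.0038, 0.0888, 0, 0.1]]}, clamp_n=30)

```text
t: 7.5
tcp_pos: [0.6594, 0.0417, 0.0996]
tool_rot: [0.467, 0.884, 0.001, 0.001]
force: [1.6, 1.8, -0.9]
finger_gap: 0.267
gripper_force: 30.7
```

Run:
```python
from h import *
p0=manip.sense()['tcp_pos']; piv=p0[:2]-.26*np.array([np.cos(-.05),np.sin(-.05)]); print(piv)
R=Ro.from_quat(manip.sense()['tool_rot']).as_matrix()
for i,th in enumerate(np.linspace(-.05,1.52,17)[1:]):
    p=piv+.26*np.array([np.cos(th),np.sin(th)]); print((R.T@np.r_[p-p0[:2],0])[:2].round(3),th.round(2))
```

```text
[0.39970351 0.05468437]
[0.021 0.014] 0.05
[0.043 0.027] 0.15
[0.067 0.037] 0.24
[0.091 0.044] 0.34
[0.116 0.05 ] 0.44
[0.141 0.053] 0.54
[0.167 0.053] 0.64
[0.192 0.051] 0.74
[0.217 0.046] 0.83
[0.242 0.039] 0.93
[0.266 0.029] 1.03
[0.288 0.018] 1.13
[0.31  0.004] 1.23
[ 0.33  -0.012] 1.32
[ 0.348 -0.03 ] 1.42
[ 0.364 -0.05 ] 1.52
```

In the tool's units: 0.363 m / 0.8 = 0.4538, 0.348 m / 0.8 = 0.435, -0.5 rad / 6.2832 = -0.0796.

Emit:
hand_motion(offsets={"steps": [[0.01, 0.0075, 0, 0, 0.1], [0.0263, 0.0175, 0, 0, 0.1], [0.0538, 0.0338, 0, 0, 0.1], [0.0838, 0.0463, 0, -0.008, 0.1], [0.1138, 0.055, 0, -0.0159, 0.1], [0.145, 0.0625, 0, -0.0239, 0.1], [0.1763, 0.0663, 0, -0.0318, 0.1], [0.2088, 0.0663, 0, -0.0398, 0.1], [0.24, 0.0638, 0, -0.0477, 0.1], [0.2713, 0.0575, 0, -0.0557, 0.1], [0.3025, 0.0488, 0, -0.0637, 0.1], [0.3325, 0.0363, 0, -0.0716, 0.1], [0.36, 0.0225, 0, -0.0796, 0.1], [0.3875, 0.005, 0, -0.0796, 0.1], [0.4125, -0.015, 0, -0.0796, 0.1], [0.435, -0.0375, 0, -0.0796, 0.1], [0.4538, -0.0613, 0, -0.0796, 0.1], [0.4538, -0.0613, 0, -0.0796, 0.1]]})

```text
t: 9.3
tcp_pos: [0.4116, 0.3191, 0.0994]
tool_rot: [0.233, 0.973, 0.004, 0.001]
force: [1.4, 12.8, -3.9]
finger_gap: 0.272
gripper_force: 29.6
```

Emit:
hand_motion(offsets={"steps": [[0, 0, 0, 0, 0.6], [0, 0, 0, 0, 0.6], [0, 0, 0, 0, 0.6], [0, 0, -0.0375, 0, 0.8], [0, 0, -0.1, 0, 1], [0, 0, -0.1625, 0, 1], [0, 0, -0.2, 0, 1], [0, 0, -0.2, 0, 1]]})

```text
t: 10.1
tcp_pos: [0.4152, 0.3145, 0.263]
tool_rot: [0.234, 0.972, 0.003, 0.004]
force: [-0.4, -0.4, -0.2]
finger_gap: 1.0
gripper_force: 0.0
```

Run:
```python
from h import *
s=manip.sense()
d=snap('top'); save(d,'top2'); X,r,c=cloud(d); np.savez('top2.npz',X=X,px=d['pixels'],r=r,c=c)
print(s['t'],s['tcp_pos'])
blobs(X,.09,.125,(.3,.5,.2,.4),8)
blobs(X,.018,.032,(.4,.75,-.1,.2),30)
blobs(X,.062,.085,(.3,.7,0,.4),30)
blobs(X,.04,.06,(.3,.75,-.6,-.1),30)
d=snap('scene'); save(d,'scene2'); X,r,c=cloud(d); np.savez('scene2.npz',X=X,px=d['pixels'],r=r,c=c)
blobs(X,.02,.032,(.4,.75,-.1,.2),30)
go(.49,-.05,.30,1.5)
```

```text
10.1 [0.41524134 0.31451882 0.26295046]
px [167. 217.] n 32 rect c [424.7 309.4] wh [20.7 14.8] ang 62.9 z 111.6 mean [424.2 308.5]
px [243. 181.] n 995 rect c [556.5  41. ] wh [156.9 242.5] ang 86.1 z 25.9 mean [554.   40.3]
px [207. 221.] n 1118 rect c [410.9 177.2] wh [299.3  61.7] ang 86.9 z 69.5 mean [410.6 172.4]
px [312. 170.] n 335 rect c [ 588.4 -211.4] wh [89.9 50.7] ang 5.2 z 50.9 mean [ 587.4 -211.3]
px [357. 172.] n 340 rect c [ 574.3 -376.9] wh [52.4 90.2] ang 74.7 z 51.1 mean [ 573.5 -376.4]
px [359. 211.] n 351 rect c [ 433.7 -379.1] wh [50.8 89.9] ang 55.6 z 50.9 mean [ 433.6 -378.5]
px [309. 221.] n 343 rect c [ 402.4 -195.4] wh [50.5 90.5] ang 52.4 z 51.0 mean [ 402.  -194.7]
px [274. 227.] n 1281 rect c [546.5  43. ] wh [158.7 279.4] ang 86.1 z 25.9 mean [562.4  40.4]
to (0.49, -0.05, 0.3, 1.5) shift [-0.234  -0.2884 -0.0415] turn -0.401 now ang 1.099 q6~ -1.6
```

View pics/top2.png

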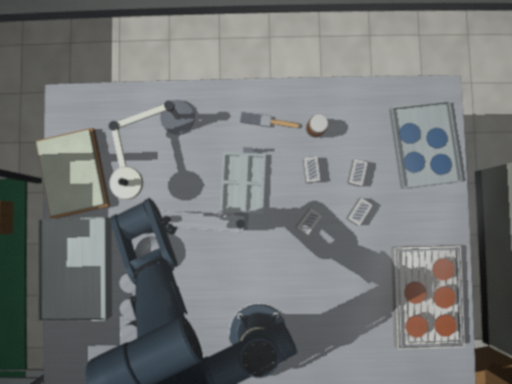

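The top view shows the lamp parked at (125,183), the bar open to the left (knob near (168,218)) and all four carrier pockets clear at (244,181). Next is a close look at the carrier with the wrist camera.

Run:
```python
from h import *
go(.54,.04,.36,1.5)
```

```text
to (0.54, 0.04, 0.36, 1.5) shift [-0.2377 -0.1855 -0.1015] turn -0.401 now ang 1.099 q6~ -1.43
```

In the tool's units: -0.238 m / 0.8 = -0.2975, -0.21 m / 0.8 = -0.2625, -0.4 rad / 6.2832 = -0.0637.

Emit:
hand_motion(offsets={"steps": [[-0.0438, -0.0325, -0.025, -0.0095, 1], [-0.0875, -0.0688, -0.05, -0.0191, 1], [-0.1313, -0.1, -0.075, -0.0286, 1], [-0.175, -0.1375, -0.1, -0.0382, 1], [-0.2188, -0.1688, -0.125, -0.0477, 1], [-0.2625, -0.2063, -0.125, -0.0573, 1], [-0.2975, -0.2313, -0.125, -0.0637, 1], [-0.2975, -0.2313, -0.125, -0.0637, 1], [-0.2975, -0.2313, -0.125, -0.0637, 1]]})

```text
t: 11.1
tcp_pos: [0.5401, 0.0401, 0.3558]
tool_rot: [0.037, 0.999, 0.001, -0.003]
force: [0.2, 0.4, -0.3]
finger_gap: 0.999
gripper_force: 0.0
```

Create meas.py:
```python
from h import *
```

Run:
```python
from h import *
d=snap('wrist'); save(d,'w2'); X,r,c=cloud(d); print(manip.sense()['t'],manip.sense()['tcp_pos'])
np.savez('w2.npz',X=X,px=d['pixels'],r=r,c=c)
blobs(X,.02,.032,(.4,.75,-.1,.2),200)
# pocket floors: z<.016 inside
blobs(X,.004,.014,(.42,.66,-.05,.14),400)
blobs(X,.06,.1,(.3,.75,-.1,.2),50)
```

```text
11.15 [0.53985323 0.04100597 0.35613869]
px [256. 149.] n 6276 rect c [560.7  42.9] wh [157.2 244.7] ang 86.1 z 24.8 mean [546.8  43.3]
px [228. 116.] n 2266 rect c [493.3   3.9] wh [54.5 95.1] ang 85.9 z 7.0 mean [491.8   3.9]
px [284. 116.] n 2226 rect c [499.5  90.9] wh [54.6 94.7] ang 85.8 z 6.9 mean [498.   91.3]
px [230. 183.] n 1761 rect c [602.1  -3.4] wh [54.9 92.2] ang 86.1 z 6.9 mean [601.8  -3.5]
px [282. 183.] n 1759 rect c [608.   83.6] wh [53.9 92. ] ang 86.3 z 6.8 mean [607.5  83.7]
px [309.  43.] n 6257 rect c [405.2 118.3] wh [167.5  56. ] ang 85.7 z 68.1 mean [405.2 119.9]
px [234. 238.] n 82 rect c [671.  -0.] wh [11.7 12. ] ang 70.8 z 75.7 mean [6.695e+02 4.000e-01]
```

View pics/w2.png

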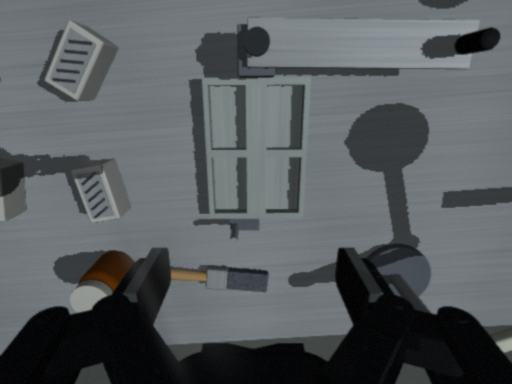

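The wrist picture shows the empty carrier clearly: four pockets at pixels (228,116), (284,116), (230,183), (282,183), bar beyond it at the top, and the stop pin at (234,238). Carrier centre is about (550, 43.8) mm with its axis at -3.9°. Now the dies.

Run:
```python
from h import *
go(.406,-.193,.22,.915)
```

```text
to (0.406, -0.193, 0.22, 0.915) shift [ 0.116  -0.2431  0.1365] turn 0.584 now ang 1.499 q6~ -1.36
```

In the tool's units: -0.243 m / 0.8 = -0.3038, -0.2 m / 0.8 = -0.25, 0.584 rad / 6.2832 = 0.0929.

Emit:
hand_motion(offsets={"steps": [[0.025, -0.05, 0, 0.0159, 1], [0.05, -0.1, 0.025, 0.0318, 1], [0.075, -0.15, 0.0625, 0.0477, 1], [0.1, -0.2, 0.1, 0.0637, 1], [0.125, -0.25, 0.1375, 0.0796, 1], [0.145, -0.3038, 0.17, 0.0929, 1], [0.145, -0.3038, 0.17, 0.0929, 1], [0.145, -0.3038, 0.17, 0.0929, 1], [0.145, -0.3038, 0.17, 0.0929, 1]]})

```text
t: 12.05
tcp_pos: [0.4086, -0.1922, 0.2225]
tool_rot: [0.321, 0.947, 0.0, -0.0]
force: [-0.4, -0.1, 0.5]
finger_gap: 1.002
gripper_force: 0.0
```

Create die.py:
```python
import sys
from h import *
x,y=float(sys.argv[1]),float(sys.argv[2])
d=snap('wrist'); save(d,'wd'); X,r,c=cloud(d); s=manip.sense(); print(s['t'],s['tcp_pos'])
m=(X[...,2]>.042)&(X[...,2]<.062)&(np.hypot(X[...,0]-x,X[...,1]-y)<.09)
n,L,st,ce=cv2.connectedComponentsWithStats(m.astype(np.uint8))
i=1+np.argmax(st[1:,4]); P=X[L==i]
# top face only: histogram z, keep the pixels near the top
zt=np.percentile(P[:,2],70); Q=P[np.abs(P[:,2]-zt)<.004]
c,wh,a=cv2.minAreaRect((Q[:,:2]*1000).astype(np.float32))
ang=np.radians(a if wh[0]<wh[1] else a+90)
print('die',np.round(c,1),np.round(wh,1),'closing',round(ang,3),'z',round(zt,4),len(Q),ce[i].round())
go(c[0]/1000,c[1]/1000,.047,ang)
```

```bash
python3 die.py .406 -.193
```

```text
12.1 [ 0.40893826 -0.19212901  0.22291889]
die [ 401.7 -192.8] [49.9 89. ] closing 0.913 z 0.0501 3935 [249. 166.]
to (0.40169186401367185, -0.19284530639648437, 0.047, np.float64(0.91291424455305)) shift [ 0.0055 -0.0051  0.1759] turn 0.005 now ang 0.918 q6~ -1.36
```

In the tool's units: 0.13 m / 0.8 = 0.1625, 0.12 m / 0.8 = 0.15, 0.005 rad / 6.2832 = 0.0008.

Emit:
hand_motion(offsets={"steps": [[0.0063, -0.0063, 0.05, 0.0008, 1], [0.0063, -0.0063, 0.1, 0.0008, 1], [0.0063, -0.0063, 0.15, 0.0008, 1], [0.0063, -0.0063, 0.1625, 0.0008, 1], [0.0063, -0.0063, 0.1625, 0.0008, 1], [0.0063, -0.0063, 0.1625, 0.0008, 1], [0.0063, -0.0063, 0.1625, 0.0008, 1]]})

```text
t: 12.8
tcp_pos: [0.4024, -0.1948, 0.0941]
tool_rot: [0.324, 0.946, -0.001, 0.002]
force: [0.1, 1.0, -0.5]
finger_gap: 1.003
gripper_force: 0.0
```

Run:
```python
from h import *
go(.4017,-.1928,.047,.913)
d=snap('wrist'); save(d,'w3'); go(.4017,-.1928,.047,.913)
```

```text
to (0.4017, -0.1928, 0.047, 0.913) shift [0.002  0.0012 0.0471] turn -0.001 now ang 0.912 q6~ -1.36
to (0.4017, -0.1928, 0.047, 0.913) shift [0.0019 0.0013 0.047 ] turn -0.001 now ang 0.912 q6~ -1.36
```

View pics/w3.png

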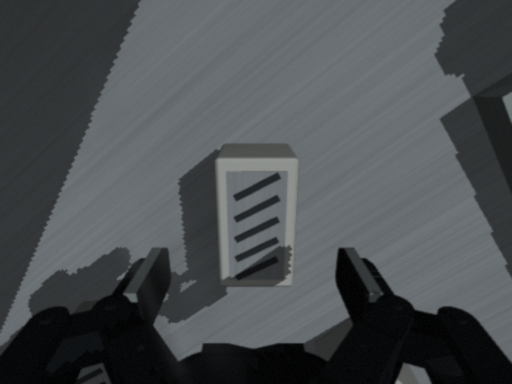

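The wrist picture shows the die at (256,215), squarely between the open fingers (columns 165 and 340). I'll descend, grip and lift.

In the tool's units: -0.06 m / 0.8 = -0.075, 0.047 m / 0.8 = 0.0588.

Emit:
hand_motion(offsets={"steps": [[0.0025, 0.0013, 0.0313, 0, 1], [0.0025, 0.0013, 0.0588, 0, 1], [0.0025, 0.0013, 0.0588, 0, 1], [0.0025, 0.0013, 0.0588, 0, 0.4], [0.0025, 0.0013, 0.0588, 0, 0.4], [0.0025, 0.0013, 0.0588, 0, 0.4], [0.0025, 0.0013, 0.0588, 0, 0.4], [0.0025, 0.0013, 0.0588, 0, 0.4], [0.0025, 0.0013, 0.0588, 0, 0.4], [0.0025, 0.0013, 0.025, 0, 0.4], [0.0025, 0.0013, -0.025, 0, 0.4], [0.0025, 0.0013, -0.075, 0, 0.4], [0.0025, 0.0013, -0.075, 0, 0.4]]}, clamp_n=60)

```text
t: 14.15
tcp_pos: [0.4024, -0.194, 0.1569]
tool_rot: [0.324, 0.946, -0.002, 0.005]
force: [0.0, -0.8, -3.4]
finger_gap: 0.573
gripper_force: 64.3
```

Create hold.py:
```python
# die in grip: where its top sits relative to the TCP, in tool axes
import sys
from h import *
s=manip.sense(); d=snap('wrist'); save(d,'wh'); X,r,c=cloud(d)
R=Ro.from_quat(s['tool_rot']).as_matrix(); T=(X-s['tcp_pos'])@R
m=(np.abs(T[...,0])<.065)&(np.abs(T[...,1])<.023)&(T[...,2]>-.02)&(T[...,2]<.015)
n,L,st,ce=cv2.connectedComponentsWithStats(m.astype(np.uint8)); i=1+np.argmax(st[1:,4]); P=T[L==i]
m0=np.median(P[:,2]); Q=P[np.abs(P[:,2]-m0)<.004]
lo,hi=np.percentile(Q[:,0],[.5,99.5])
print('top at tool z',m0.round(4),'x range',lo.round(4),hi.round(4),'len',(hi-lo).round(4),'mid',((lo+hi)/2).round(4),'y',np.percentile(Q[:,1],[.5,99.5]).round(4),len(Q),'gap',s['finger_gap'],s['gripper_force'])
off=(lo+hi)/2
if len(sys.argv)>1:
    px,py=float(sys.argv[1]),float(sys.argv[2]); ang=1.503
    tx=np.array([-np.sin(ang),np.cos(ang)])
    p=np.array([px,py])-off*tx
    for z in (.14,.085,.055): go(p[0],p[1],z,ang)
```

```bash
python3 hold.py .6005 -.0027
```

```text
top at tool z -0.0027 x range -0.0422 0.0434 len 0.0856 mid 0.0006 y [-0.0228  0.0228] 15435 gap 0.5729184091760094 64.3126380443573
to (np.float64(0.6011215749598529), np.float64(-0.002742205182077951), 0.14, 1.503) shift [-0.041   0.2729  0.0151] turn -0.592 now ang 0.911 q6~ -1.51
to (np.float64(0.6011215749598529), np.float64(-0.002742205182077951), 0.085, 1.503) shift [-0.0406  0.273   0.0701] turn -0.592 now ang 0.911 q6~ -1.51
to (np.float64(0.6011215749598529), np.float64(-0.002742205182077951), 0.055, 1.503) shift [-0.0404  0.273   0.1001] turn -0.592 now ang 0.911 q6~ -1.51
```

View pics/wh.png

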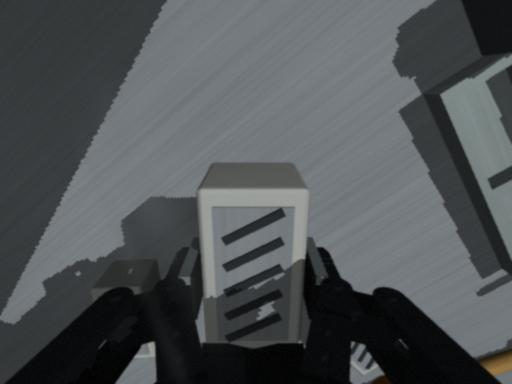

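The die is held squarely (left edge 203, right 303). Its far end at row 343 is hidden by the gripper, so I'll use only the near edge.

In the tool's units: 0.272 m / 0.8 = 0.34, 0.26 m / 0.8 = 0.325, -0.592 rad / 6.2832 = -0.0942.

```bash
sed -i "s|^off=.*|hi=np.percentile(Q[:,0],99.9); off=hi-.045; print('off',off)|" hold.py
```

Emit:
hand_motion(offsets={"steps": [[-0.0063, 0.0375, 0, -0.0127, 0.4], [-0.0125, 0.0813, 0, -0.0255, 0.4], [-0.0188, 0.125, 0, -0.0382, 0.4], [-0.025, 0.1688, 0, -0.0509, 0.4], [-0.0313, 0.2125, 0, -0.0637, 0.4], [-0.0375, 0.2563, 0, -0.0764, 0.4], [-0.0438, 0.3, 0, -0.0859, 0.4], [-0.05, 0.325, 0, -0.0923, 0.4], [-0.05, 0.34, 0, -0.0942, 0.4], [-0.05, 0.34, 0, -0.0942, 0.4], [-0.05, 0.34, 0, -0.0942, 0.4], [-0.05, 0.34, 0, -0.0942, 0.4]]})

```text
t: 15.4
tcp_pos: [0.597, -0.0027, 0.1518]
tool_rot: [0.035, 0.999, 0.0, -0.001]
force: [-1.2, -0.5, -2.3]
finger_gap: 0.571
gripper_force: 64.2
```

```bash
python3 hold.py .6005 -.0027
```

```text
top at tool z -0.0027 x range -0.0417 0.0439 len 0.0856 mid 0.0011 y [-0.0228  0.0228] 15414 gap 0.5713413118475841 64.15457010269165
off -0.000815323855258919
to (np.float64(0.59968654918076), np.float64(-0.0026447663722721157), 0.14, 1.503) shift [-0.0024  0.0003  0.012 ] turn -0.002 now ang 1.501 q6~ -1.51
to (np.float64(0.59968654918076), np.float64(-0.0026447663722721157), 0.085, 1.503) shift [-0.0025  0.0003  0.067 ] turn -0.002 now ang 1.501 q6~ -1.51
to (np.float64(0.59968654918076), np.float64(-0.0026447663722721157), 0.055, 1.503) shift [-0.0025  0.0003  0.097 ] turn -0.002 now ang 1.501 q6~ -1.51
```

Careful with the scale: shifts go in shares of 0.8 m and turns go in shares of 2 pi rad. That gives: 0.068 m / 0.8 = 0.085, 0.055 m / 0.8 = 0.0688.

Emit:
hand_motion(offsets={"steps": [[-0.0031, 0, 0.0375, 0, 0.4], [-0.0031, 0, 0.0688, 0, 0.4], [-0.0031, 0, 0.085, 0, 0.4], [-0.0031, 0, 0.085, 0, 0.4], [-0.0031, 0, 0.085, 0, 0.4], [-0.0031, 0, 0.085, 0, 0.4]]})

```text
t: 16.05
tcp_pos: [0.6019, -0.0025, 0.0856]
tool_rot: [0.034, 0.999, -0.0, 0.001]
force: [0.3, -1.1, -3.9]
finger_gap: 0.573
gripper_force: 64.1
```

```bash
python3 hold.py .6005 -.0027
```

```text
top at tool z -0.0027 x range -0.0416 0.0439 len 0.0855 mid 0.0012 y [-0.0228  0.0227] 15413 gap 0.5727982861591193 64.08810138702393
off -0.0007919294440382751
to (np.float64(0.5997098898482142), np.float64(-0.0026463512126909746), 0.14, 1.503) shift [ 0.0021 -0.0005 -0.0543] turn -0.0 now ang 1.503 q6~ -1.51
to (np.float64(0.5997098898482142), np.float64(-0.0026463512126909746), 0.085, 1.503) shift [ 0.0022 -0.0004  0.0007] turn -0.0 now ang 1.503 q6~ -1.51
to (np.float64(0.5997098898482142), np.float64(-0.0026463512126909746), 0.055, 1.503) shift [ 0.0023 -0.0004  0.0307] turn -0.0 now ang 1.503 q6~ -1.51
```

In the tool's units: 0.028 m / 0.8 = 0.035, 0.0022 m / 0.8 = 0.0028.

Emit:
hand_motion(offsets={"steps": [[0.0028, 0, 0, 0, 0.4], [0.0028, 0, 0.0075, 0, 0.4], [0.0028, 0, 0.015, 0, 0.4], [0.0028, 0, 0.0225, 0, 0.4], [0.0028, 0, 0.03, 0, 0.4], [0.0028, 0, 0.035, 0, 0.4], [0.0028, 0, 0.035, 0, 0.4]]})

```text
t: 16.8
tcp_pos: [0.5985, -0.0019, 0.0555]
tool_rot: [0.034, 0.999, 0.0, -0.001]
force: [-0.2, 1.5, -3.0]
finger_gap: 0.573
gripper_force: 64.3
```

In the tool's units: 0.002 m / 0.8 = 0.0025.

Emit:
hand_motion(offsets={"steps": [[0, 0, 0.0025, 0, 0.4], [0, 0, 0.0025, 0, 0.4], [0, 0, 0.0025, 0, 0.4]]})

```text
t: 17.1
tcp_pos: [0.5989, -0.002, 0.0549]
tool_rot: [0.034, 0.999, -0.0, 0.0]
force: [-1.2, -0.4, 1.6]
finger_gap: 0.575
gripper_force: 64.6
```

Emit:
hand_motion(offsets={"steps": [[0, 0, 0, 0, 0.4], [0, 0, 0, 0, 0.8], [0, 0, 0, 0, 0.8], [0, 0, 0, 0, 0.8], [0, 0, 0, 0, 0.8], [0, 0, -0.025, 0, 0.8], [0, 0, -0.075, 0, 0.8], [0, 0, -0.125, 0, 0.9], [0, 0, -0.15, 0, 1], [0, 0, -0.15, 0, 1]]})

```text
t: 18.1
tcp_pos: [0.6011, -0.0023, 0.1779]
tool_rot: [0.034, 0.999, -0.001, 0.004]
force: [0.6, 0.4, -0.2]
finger_gap: 1.001
gripper_force: 0.0
```

Create seat.py:
```python
from h import *
d=snap('wrist'); save(d,'ws'); X,r,c=cloud(d); print(manip.sense()['t'])
C=np.array([.550,.0438]); u=np.array([np.cos(-.068),np.sin(-.068)]); v=np.array([-u[1],u[0]])
a=(X[...,:2]-C)@u; b=(X[...,:2]-C)@v
for i,(sx,sy) in enumerate([(-1,-1),(-1,1),(1,-1),(1,1)]):
    m=(np.abs(a-sx*.0535)<.05)&(np.abs(b-sy*.043)<.03)&(X[...,2]<.09)&(X[...,2]>.045)
    if m.sum()>300:
        P=X[m]; print('pocket',i,'z pcts',np.percentile(P[:,2],[5,25,50,75,95]).round(4),'a',(np.percentile(a[m],[1,99])-sx*.0535).round(3),'b',(np.percentile(b[m],[1,99])-sy*.043).round(3),m.sum())
```

```bash
python3 seat.py
```

Run:
```python
from h import *
d=snap('top'); X,r,c=cloud(d); blobs(X,.04,.075,(.35,.75,-.6,.15),100); go(.592,-.209,.2,1.66)
```

```text
18.15
pocket 2 z pcts [0.0552 0.0566 0.0575 0.0582 0.0594] a [-0.046  0.042] b [-0.025  0.024] 5636
px [312. 169.] n 342 rect c [ 588.5 -211.2] wh [90.4 50.8] ang 4.7 z 50.8 mean [ 587.6 -211.2]
px [358. 172.] n 344 rect c [ 574.4 -377.9] wh [51.7 91. ] ang 75.4 z 51.5 mean [ 573.5 -376.6]
px [255. 175.] n 102 rect c [575.5  -3.7] wh [48.1 33.5] ang 81.5 z 58.9 mean [572.1  -4.6]
px [359. 211.] n 357 rect c [ 433.5 -379.4] wh [51.9 91.1] ang 56.0 z 51.7 mean [ 433.5 -378.3]
to (0.592, -0.209, 0.2, 1.66) shift [-0.0075 -0.2071 -0.0257] turn -0.157 now ang 1.503 q6~ -2.0
```

In the tool's units: -0.207 m / 0.8 = -0.2588, -0.19 m / 0.8 = -0.2375, -0.157 rad / 6.2832 = -0.025.

Emit:
hand_motion(offsets={"steps": [[-0.0013, -0.05, 0, -0.0048, 1], [-0.0025, -0.1, 0, -0.0095, 1], [-0.005, -0.15, 0, -0.0143, 1], [-0.0075, -0.2, 0, -0.0191, 1], [-0.0088, -0.2375, 0, -0.0239, 1], [-0.0094, -0.2588, 0, -0.025, 1], [-0.0094, -0.2588, 0, -0.025, 1], [-0.0094, -0.2588, 0, -0.025, 1], [-0.0094, -0.2588, 0, -0.025, 1], [-0.0094, -0.2588, 0, -0.025, 1]]})

```text
t: 19.2
tcp_pos: [0.5921, -0.2074, 0.1739]
tool_rot: [-0.045, 0.999, 0.0, -0.001]
force: [0.1, 0.4, 0.2]
finger_gap: 1.0
gripper_force: 0.0
```

```bash
python3 die.py .592 -.209
```

```text
19.25 [ 0.59222319 -0.20753499  0.17412322]
die [ 591.5 -209.6] [89.2 49.9] closing 1.666 z 0.0501 5289 [251. 185.]
to (0.5914962768554688, -0.20957809448242187, 0.047, np.float64(1.6662932055197188)) shift [ 0.0008 -0.002   0.1271] turn -0.005 now ang 1.662 q6~ -2.01
```

In the tool's units: 0.085 m / 0.8 = 0.1063, 0.08 m / 0.8 = 0.1, -0.005 rad / 6.2832 = -0.0008.

Emit:
hand_motion(offsets={"steps": [[0.0013, -0.0025, 0.05, -0.0008, 1], [0.0013, -0.0025, 0.1, -0.0008, 1], [0.0013, -0.0025, 0.1063, -0.0008, 1], [0.0013, -0.0025, 0.1063, -0.0008, 1], [0.0013, -0.0025, 0.1063, -0.0008, 1]]})

```text
t: 19.75
tcp_pos: [0.5927, -0.2113, 0.091]
tool_rot: [-0.047, 0.999, -0.001, 0.001]
force: [1.2, -0.7, 0.2]
finger_gap: 0.999
gripper_force: 0.0
```

Run:
```python
from h import *
go(.5915,-.2096,.047,1.666)
```

```text
to (0.5915, -0.2096, 0.047, 1.666) shift [0.0011 0.0019 0.044 ] turn -0.0 now ang 1.666 q6~ -2.01
```

In the tool's units: -0.07 m / 0.8 = -0.0875, -0.06 m / 0.8 = -0.075.

Emit:
hand_motion(offsets={"steps": [[0.0013, 0.0025, 0.0313, 0, 1], [0.0013, 0.0025, 0.055, 0, 1], [0.0013, 0.0025, 0.055, 0, 1], [0.0013, 0.0025, 0.055, 0, 0.4], [0.0013, 0.0025, 0.055, 0, 0.4], [0.0013, 0.0025, 0.055, 0, 0.4], [0.0013, 0.0025, 0.055, 0, 0.4], [0.0013, 0.0025, 0.055, 0, 0.4], [0.0013, 0.0025, 0.055, 0, 0.4], [0.0013, 0.0025, 0.025, 0, 0.4], [0.0013, 0.0025, -0.025, 0, 0.4], [0.0013, 0.0025, -0.075, 0, 0.4], [0.0013, 0.0025, -0.0875, 0, 0.4], [0.0013, 0.0025, -0.0875, 0, 0.4]]}, clamp_n=60)

```text
t: 21.15
tcp_pos: [0.5913, -0.2097, 0.1616]
tool_rot: [-0.047, 0.999, -0.001, 0.002]
force: [0.4, -0.3, -2.5]
finger_gap: 0.569
gripper_force: 64.2
```

```bash
python3 hold.py .6063 .0831
```

```text
top at tool z -0.002 x range -0.042 0.0441 len 0.0862 mid 0.0011 y [-0.0227  0.0227] 15384 gap 0.5685593940947119 64.16404008865356
off -0.0005431030337390078
to (np.float64(0.6057581446318819), np.float64(0.08313679219072266), 0.14, 1.503) shift [-0.0432  0.2894  0.0194] turn 0.162 now ang 1.665 q6~ -1.37
to (np.float64(0.6057581446318819), np.float64(0.08313679219072266), 0.085, 1.503) shift [-0.0432  0.2894  0.0744] turn 0.162 now ang 1.665 q6~ -1.37
to (np.float64(0.6057581446318819), np.float64(0.08313679219072266), 0.055, 1.503) shift [-0.0432  0.2894  0.1044] turn 0.162 now ang 1.665 q6~ -1.37
```

In the tool's units: 0.289 m / 0.8 = 0.3613, 0.27 m / 0.8 = 0.3375, 0.16 rad / 6.2832 = 0.0255.

Emit:
hand_motion(offsets={"steps": [[-0.0063, 0.0375, 0, 0.0032, 0.4], [-0.0125, 0.0813, 0, 0.0064, 0.4], [-0.0188, 0.125, 0, 0.0095, 0.4], [-0.025, 0.1688, 0, 0.0127, 0.4], [-0.0313, 0.2125, 0, 0.0159, 0.4], [-0.0375, 0.2563, 0, 0.0191, 0.4], [-0.0438, 0.3, 0, 0.0223, 0.4], [-0.05, 0.3375, 0, 0.0255, 0.4], [-0.0538, 0.3613, 0, 0.0258, 0.4], [-0.0538, 0.3613, 0, 0.0258, 0.4], [-0.0538, 0.3613, 0, 0.0258, 0.4], [-0.0538, 0.3613, 0.0375, 0.0258, 0.4], [-0.0538, 0.3613, 0.075, 0.0258, 0.4], [-0.0538, 0.3613, 0.0938, 0.0258, 0.4], [-0.0538, 0.3613, 0.0938, 0.0258, 0.4], [-0.0538, 0.3613, 0.0938, 0.0258, 0.4], [-0.0538, 0.3613, 0.0938, 0.0258, 0.4]]})

```text
t: 22.9
tcp_pos: [0.607, 0.0822, 0.0856]
tool_rot: [0.034, 0.999, -0.0, 0.001]
force: [0.3, -0.1, -2.0]
finger_gap: 0.574
gripper_force: 63.9
```

```bash
python3 hold.py .6063 .0831
```

```text
top at tool z -0.0021 x range -0.0421 0.044 len 0.0861 mid 0.0009 y [-0.0228  0.0227] 15392 gap 0.5739112764327335 63.94571900367737
off -0.0007311537570869747
to (np.float64(0.6055705259157369), np.float64(0.08314953157468692), 0.14, 1.503) shift [ 0.0013  0.0007 -0.0542] turn -0.0 now ang 1.503 q6~ -1.37
to (np.float64(0.6055705259157369), np.float64(0.08314953157468692), 0.085, 1.503) shift [0.0015 0.0007 0.0008] turn -0.0 now ang 1.503 q6~ -1.37
to (np.float64(0.6055705259157369), np.float64(0.08314953157468692), 0.055, 1.503) shift [0.0016 0.0007 0.0308] turn -0.0 now ang 1.503 q6~ -1.37
```

In the tool's units: 0.031 m / 0.8 = 0.0388, 0.029 m / 0.8 = 0.0363.

Emit:
hand_motion(offsets={"steps": [[0.0019, 0.0009, 0, 0, 0.4], [0.0019, 0.0009, 0.0075, 0, 0.4], [0.0019, 0.0009, 0.015, 0, 0.4], [0.0019, 0.0009, 0.0225, 0, 0.4], [0.0019, 0.0009, 0.03, 0, 0.4], [0.0019, 0.0009, 0.0363, 0, 0.4], [0.0019, 0.0009, 0.0388, 0, 0.4], [0.0019, 0.0009, 0.0388, 0, 0.4]]})

```text
t: 23.75
tcp_pos: [0.604, 0.0835, 0.0555]
tool_rot: [0.034, 0.999, -0.0, -0.0]
force: [-5.6, -0.7, 13.9]
finger_gap: 0.569
gripper_force: 65.9
```

In the tool's units: -0.12 m / 0.8 = -0.15, -0.1 m / 0.8 = -0.125.

Emit:
hand_motion(offsets={"steps": [[0, 0, 0, 0, 0.8], [0, 0, 0, 0, 0.8], [0, 0, 0, 0, 0.8], [0, 0, 0, 0, 0.8], [0, 0, -0.025, 0, 0.8], [0, 0, -0.075, 0, 0.8], [0, 0, -0.125, 0, 0.9], [0, 0, -0.15, 0, 1], [0, 0, -0.15, 0, 1]]})

```text
t: 24.65
tcp_pos: [0.6068, 0.0834, 0.1768]
tool_rot: [0.034, 0.999, -0.0, 0.004]
force: [0.8, -0.7, -0.5]
finger_gap: 1.003
gripper_force: 0.0
```

```bash
python3 seat.py
```

Run:
```python
from h import *
d=snap('top'); X,r,c=cloud(d); blobs(X,.04,.075,(.35,.75,-.6,-.1),100); go(.437,-.377,.2,.973);go(.437,-.377,.18,.973)
```

```text
24.7
pocket 2 z pcts [0.0531 0.0566 0.0574 0.0582 0.0593] a [-0.043  0.044] b [-0.022  0.027] 5841
pocket 3 z pcts [0.0552 0.0567 0.0575 0.0583 0.0593] a [-0.046  0.041] b [-0.025  0.023] 5700
px [357. 172.] n 347 rect c [ 574.  -377.3] wh [51.  91.6] ang 74.6 z 51.2 mean [ 573.3 -376.4]
px [359. 211.] n 354 rect c [ 433.5 -379.3] wh [51.8 90.6] ang 55.4 z 50.7 mean [ 433.5 -378.5]
to (0.437, -0.377, 0.2, 0.973) shift [ 0.1355 -0.4707 -0.0269] turn 0.53 now ang 1.503 q6~ -1.68
to (0.437, -0.377, 0.18, 0.973) shift [ 0.1355 -0.4707 -0.0069] turn 0.53 now ang 1.503 q6~ -1.68
```

In the tool's units: -0.471 m / 0.8 = -0.5888, -0.46 m / 0.8 = -0.575, 0.18 rad / 6.2832 = 0.0286.

Emit:
hand_motion(offsets={"steps": [[0.0125, -0.0438, 0, 0.0064, 1], [0.0275, -0.0938, 0, 0.0127, 1], [0.0425, -0.15, 0, 0.0207, 1], [0.0588, -0.2063, 0, 0.0286, 1], [0.075, -0.2625, 0, 0.0366, 1], [0.0913, -0.3188, 0, 0.0446, 1], [0.1075, -0.375, 0, 0.0525, 1], [0.125, -0.4313, 0, 0.0605, 1], [0.14, -0.4875, 0, 0.0684, 1], [0.1563, -0.5375, 0, 0.0764, 1], [0.1663, -0.575, 0, 0.0844, 1], [0.1694, -0.5888, 0, 0.0844, 1], [0.1694, -0.5888, 0, 0.0844, 1], [0.1694, -0.5888, 0, 0.0844, 1], [0.1694, -0.5888, 0, 0.0844, 1]]})

```text
t: 26.25
tcp_pos: [0.4376, -0.3751, 0.1727]
tool_rot: [0.293, 0.956, 0.001, -0.001]
force: [-0.5, 0.2, -0.1]
finger_gap: 1.0
gripper_force: 0.0
```

```bash
python3 die.py .437 -.377
```

```text
26.3 [ 0.43773976 -0.37532112  0.17299903]
die [ 433.5 -379.9] [49.9 88.6] closing 0.972 z 0.0501 5344 [247. 184.]
to (0.4334820556640625, -0.37986627197265627, 0.047, np.float64(0.9723563995577822)) shift [ 0.0008 -0.0062  0.126 ] turn 0.003 now ang 0.975 q6~ -1.69
```

In the tool's units: 0.085 m / 0.8 = 0.1063, 0.08 m / 0.8 = 0.1, 0.003 rad / 6.2832 = 0.0005.

Emit:
hand_motion(offsets={"steps": [[0.0013, -0.0075, 0.05, 0.0005, 1], [0.0013, -0.0075, 0.1, 0.0005, 1], [0.0013, -0.0075, 0.1063, 0.0005, 1], [0.0013, -0.0075, 0.1063, 0.0005, 1], [0.0013, -0.0075, 0.1063, 0.0005, 1]]})

```text
t: 26.8
tcp_pos: [0.4342, -0.3821, 0.0898]
tool_rot: [0.295, 0.955, -0.001, 0.001]
force: [-0.6, -0.6, 0.0]
finger_gap: 1.0
gripper_force: 0.0
```

Run:
```python
from h import *
go(.4335,-.3799,.047,.972)
```

```text
to (0.4335, -0.3799, 0.047, 0.972) shift [0.0019 0.0014 0.0428] turn -0.001 now ang 0.971 q6~ -1.69
```

In the tool's units: -0.07 m / 0.8 = -0.0875, -0.06 m / 0.8 = -0.075.

Emit:
hand_motion(offsets={"steps": [[0.0025, 0.0013, 0.0313, 0, 1], [0.0025, 0.0013, 0.0538, 0, 1], [0.0025, 0.0013, 0.0538, 0, 1], [0.0025, 0.0013, 0.0538, 0, 0.4], [0.0025, 0.0013, 0.0538, 0, 0.4], [0.0025, 0.0013, 0.0538, 0, 0.4], [0.0025, 0.0013, 0.0538, 0, 0.4], [0.0025, 0.0013, 0.0538, 0, 0.4], [0.0025, 0.0013, 0.0538, 0, 0.4], [0.0025, 0.0013, 0.025, 0, 0.4], [0.0025, 0.0013, -0.025, 0, 0.4], [0.0025, 0.0013, -0.075, 0, 0.4], [0.0025, 0.0013, -0.0875, 0, 0.4], [0.0025, 0.0013, -0.0875, 0, 0.4]]}, clamp_n=60)

```text
t: 28.2
tcp_pos: [0.4328, -0.3807, 0.1606]
tool_rot: [0.296, 0.955, -0.001, 0.002]
force: [-0.8, -0.2, -3.0]
finger_gap: 0.569
gripper_force: 63.6
```

```bash
python3 hold.py .4937 .0045
```

```text
top at tool z -0.0023 x range -0.0422 0.0442 len 0.0863 mid 0.001 y [-0.0228  0.0228] 15552 gap 0.5694415258120619 63.594099283218384
off -0.0005475124126637018
to (np.float64(0.49315374538258305), np.float64(0.004537090901464987), 0.14, 1.503) shift [0.1667 0.3515 0.0185] turn -0.533 now ang 0.97 q6~ -1.49
to (np.float64(0.49315374538258305), np.float64(0.004537090901464987), 0.085, 1.503) shift [0.1667 0.3515 0.0735] turn -0.533 now ang 0.97 q6~ -1.49
to (np.float64(0.49315374538258305), np.float64(0.004537090901464987), 0.055, 1.503) shift [0.1667 0.3516 0.1035] turn -0.533 now ang 0.97 q6~ -1.49
```

In the tool's units: 0.351 m / 0.8 = 0.4388, 0.343 m / 0.8 = 0.4288, -0.533 rad / 6.2832 = -0.0848.

Emit:
hand_motion(offsets={"steps": [[0.0188, 0.0375, 0, -0.008, 0.4], [0.04, 0.0838, 0, -0.0159, 0.4], [0.0613, 0.13, 0, -0.0239, 0.4], [0.0825, 0.1763, 0, -0.0318, 0.4], [0.1038, 0.2225, 0, -0.0414, 0.4], [0.125, 0.2688, 0, -0.0509, 0.4], [0.1475, 0.3125, 0, -0.0605, 0.4], [0.1688, 0.3563, 0, -0.07, 0.4], [0.1875, 0.3963, 0, -0.078, 0.4], [0.2038, 0.4288, 0, -0.0844, 0.4], [0.2088, 0.4388, 0, -0.0848, 0.4], [0.2088, 0.4388, 0, -0.0848, 0.4], [0.2088, 0.4388, 0, -0.0848, 0.4], [0.2088, 0.4388, 0.0375, -0.0848, 0.4], [0.2088, 0.4388, 0.075, -0.0848, 0.4], [0.2088, 0.4388, 0.0913, -0.0848, 0.4], [0.2088, 0.4388, 0.0913, -0.0848, 0.4], [0.2088, 0.4388, 0.0913, -0.0848, 0.4], [0.2088, 0.4388, 0.0913, -0.0848, 0.4]]})

```text
t: 30.15
tcp_pos: [0.4934, 0.0033, 0.0861]
tool_rot: [0.034, 0.999, -0.0, 0.001]
force: [1.1, 0.3, -2.8]
finger_gap: 0.574
gripper_force: 63.4
```

```bash
python3 hold.py .4937 .0045
```

```text
top at tool z -0.0023 x range -0.0415 0.0447 len 0.0862 mid 0.0016 y [-0.0228  0.0227] 15546 gap 0.5744117502638436 63.36137652397156
off -3.5453110525385245e-06
to (np.float64(0.49369646283355806), np.float64(0.004500240174980276), 0.14, 1.503) shift [-0.0003  0.001  -0.0538] turn -0.001 now ang 1.502 q6~ -1.49
to (np.float64(0.49369646283355806), np.float64(0.004500240174980276), 0.085, 1.503) shift [-0.0002  0.001   0.0012] turn -0.001 now ang 1.502 q6~ -1.49
to (np.float64(0.49369646283355806), np.float64(0.004500240174980276), 0.055, 1.503) shift [-0.0001  0.001   0.0312] turn -0.001 now ang 1.502 q6~ -1.49
```

In the tool's units: 0.031 m / 0.8 = 0.0388, 0.029 m / 0.8 = 0.0363.

Emit:
hand_motion(offsets={"steps": [[0, 0.0013, 0, 0, 0.4], [0, 0.0013, 0.0075, 0, 0.4], [0, 0.0013, 0.015, 0, 0.4], [0, 0.0013, 0.0225, 0, 0.4], [0, 0.0013, 0.03, 0, 0.4], [0, 0.0013, 0.0363, 0, 0.4], [0, 0.0013, 0.0388, 0, 0.4], [0, 0.0013, 0.0388, 0, 0.4]]})

```text
t: 31.0
tcp_pos: [0.4925, 0.0053, 0.0553]
tool_rot: [0.034, 0.999, -0.0, -0.0]
force: [-3.0, 1.5, 11.0]
finger_gap: 0.573
gripper_force: 64.9
```

In the tool's units: -0.12 m / 0.8 = -0.15, -0.1 m / 0.8 = -0.125.

Emit:
hand_motion(offsets={"steps": [[0, 0, 0, 0, 0.8], [0, 0, 0, 0, 0.8], [0, 0, 0, 0, 0.8], [0, 0, 0, 0, 0.8], [0, 0, -0.025, 0, 0.8], [0, 0, -0.075, 0, 0.8], [0, 0, -0.125, 0, 0.9], [0, 0, -0.15, 0, 1], [0, 0, -0.15, 0, 1]]})

```text
t: 31.9
tcp_pos: [0.4947, 0.0048, 0.1771]
tool_rot: [0.034, 0.999, -0.001, 0.003]
force: [0.2, 0.3, -0.7]
finger_gap: 1.001
gripper_force: 0.0
```

```bash
python3 seat.py
```

Run:
```python
from h import *
d=snap('top'); X,r,c=cloud(d); blobs(X,.04,.075,(.3,.8,-.6,-.1),100); go(.5775,-.375,.18,1.304)
```

```text
31.95
pocket 0 z pcts [0.0552 0.0567 0.0575 0.0582 0.0593] a [-0.046  0.041] b [-0.025  0.024] 5639
pocket 2 z pcts [0.0521 0.0564 0.0573 0.058  0.0591] a [-0.044  0.044] b [-0.023  0.026] 4006
pocket 3 z pcts [0.0475 0.0558 0.0569 0.0578 0.059 ] a [-0.047  0.041] b [-0.026  0.021] 2472
px [357. 172.] n 350 rect c [ 573.7 -377.6] wh [51.5 91.4] ang 74.4 z 51.1 mean [ 573.1 -376.5]
to (0.5775, -0.375, 0.18, 1.304) shift [-0.1105 -0.3736 -0.0056] turn 0.199 now ang 1.503 q6~ -1.88
```

In the tool's units: -0.373 m / 0.8 = -0.4663, -0.35 m / 0.8 = -0.4375, 0.199 rad / 6.2832 = 0.0317.

Emit:
hand_motion(offsets={"steps": [[-0.0125, -0.0438, 0, 0.0032, 1], [-0.0275, -0.0938, 0, 0.0064, 1], [-0.0425, -0.1438, 0, 0.0095, 1], [-0.0575, -0.1938, 0, 0.0127, 1], [-0.0725, -0.2438, 0, 0.0159, 1], [-0.0875, -0.2938, 0, 0.0191, 1], [-0.1025, -0.3438, 0, 0.0223, 1], [-0.1175, -0.3938, 0, 0.0255, 1], [-0.1313, -0.4375, 0, 0.0286, 1], [-0.1381, -0.4663, 0, 0.0317, 1], [-0.1381, -0.4663, 0, 0.0317, 1], [-0.1381, -0.4663, 0, 0.0317, 1], [-0.1381, -0.4663, 0, 0.0317, 1]]})

```text
t: 33.3
tcp_pos: [0.5768, -0.3725, 0.1727]
tool_rot: [0.133, 0.991, 0.001, -0.002]
force: [0.2, 1.1, -1.0]
finger_gap: 1.004
gripper_force: 0.0
```

```bash
python3 die.py .5775 -.375
```

```text
33.35 [ 0.57715976 -0.37248658  0.17324316]
die [ 576.8 -378.4] [49.8 89.6] closing 1.311 z 0.05 5307 [247. 187.]
to (0.5768422241210938, -0.3783562622070312, 0.047, np.float64(1.3109784640048205)) shift [-0.0016 -0.006   0.1262] turn -0.006 now ang 1.305 q6~ -1.89
```

In the tool's units: 0.085 m / 0.8 = 0.1063, 0.08 m / 0.8 = 0.1, -0.006 rad / 6.2832 = -0.001.

Emit:
hand_motion(offsets={"steps": [[-0.0013, -0.0075, 0.05, -0.001, 1], [-0.0013, -0.0075, 0.1, -0.001, 1], [-0.0013, -0.0075, 0.1063, -0.001, 1], [-0.0013, -0.0075, 0.1063, -0.001, 1], [-0.0013, -0.0075, 0.1063, -0.001, 1]]})

```text
t: 33.85
tcp_pos: [0.5783, -0.3807, 0.0912]
tool_rot: [0.13, 0.992, -0.001, 0.001]
force: [0.6, -0.1, 0.7]
finger_gap: 1.001
gripper_force: 0.0
```

Run:
```python
from h import *
go(.5768,-.3784,.047,1.311)
```

```text
to (0.5768, -0.3784, 0.047, 1.311) shift [0.0021 0.0019 0.0442] turn -0.0 now ang 1.311 q6~ -1.89
```

In the tool's units: -0.07 m / 0.8 = -0.0875, -0.06 m / 0.8 = -0.075.

Emit:
hand_motion(offsets={"steps": [[0.0025, 0.0025, 0.0313, 0, 1], [0.0025, 0.0025, 0.055, 0, 1], [0.0025, 0.0025, 0.055, 0, 1], [0.0025, 0.0025, 0.055, 0, 0.4], [0.0025, 0.0025, 0.055, 0, 0.4], [0.0025, 0.0025, 0.055, 0, 0.4], [0.0025, 0.0025, 0.055, 0, 0.4], [0.0025, 0.0025, 0.055, 0, 0.4], [0.0025, 0.0025, 0.055, 0, 0.4], [0.0025, 0.0025, 0.025, 0, 0.4], [0.0025, 0.0025, -0.025, 0, 0.4], [0.0025, 0.0025, -0.075, 0, 0.4], [0.0025, 0.0025, -0.0875, 0, 0.4], [0.0025, 0.0025, -0.0875, 0, 0.4]]}, clamp_n=60)

```text
t: 35.25
tcp_pos: [0.5765, -0.3788, 0.1615]
tool_rot: [0.13, 0.992, -0.001, 0.002]
force: [-0.5, 0.5, -4.0]
finger_gap: 0.571
gripper_force: 64.9
```

```bash
python3 hold.py .4995 .0903
```

```text
top at tool z -0.0017 x range -0.0426 0.0446 len 0.0871 mid 0.001 y [-0.0228  0.0227] 15533 gap 0.570807467358943 64.8767101764679
off -0.0001802405345842223
to (np.float64(0.4993201735303437), np.float64(0.09031221028739009), 0.14, 1.503) shift [0.1941 0.4327 0.0192] turn -0.193 now ang 1.31 q6~ -1.32
to (np.float64(0.4993201735303437), np.float64(0.09031221028739009), 0.085, 1.503) shift [0.1941 0.4327 0.0742] turn -0.193 now ang 1.31 q6~ -1.32
to (np.float64(0.4993201735303437), np.float64(0.09031221028739009), 0.055, 1.503) shift [0.1941 0.4327 0.1042] turn -0.193 now ang 1.31 q6~ -1.32
```

In the tool's units: 0.433 m / 0.8 = 0.5413, 0.428 m / 0.8 = 0.535, -0.09 rad / 6.2832 = -0.0143.

Emit:
hand_motion(offsets={"steps": [[0.0175, 0.0375, 0, -0.0024, 0.4], [0.0375, 0.0838, 0, -0.0048, 0.4], [0.0588, 0.1313, 0, -0.008, 0.4], [0.08, 0.1788, 0, -0.0111, 0.4], [0.1013, 0.2263, 0, -0.0143, 0.4], [0.1225, 0.2738, 0, -0.0175, 0.4], [0.1438, 0.3213, 0, -0.0207, 0.4], [0.165, 0.3688, 0, -0.0239, 0.4], [0.1863, 0.4163, 0, -0.0271, 0.4], [0.2075, 0.4625, 0, -0.0286, 0.4], [0.2275, 0.5063, 0, -0.0302, 0.4], [0.24, 0.535, 0, -0.0307, 0.4], [0.2425, 0.5413, 0, -0.0307, 0.4], [0.2425, 0.5413, 0, -0.0307, 0.4], [0.2425, 0.5413, 0, -0.0307, 0.4], [0.2425, 0.5413, 0.0375, -0.0307, 0.4], [0.2425, 0.5413, 0.075, -0.0307, 0.4], [0.2425, 0.5413, 0.0925, -0.0307, 0.4], [0.2425, 0.5413, 0.0925, -0.0307, 0.4], [0.2425, 0.5413, 0.0925, -0.0307, 0.4]]})

```text
t: 37.3
tcp_pos: [0.5004, 0.0892, 0.0852]
tool_rot: [0.035, 0.999, -0.0, -0.0]
force: [-0.4, -0.9, -3.6]
finger_gap: 0.569
gripper_force: 64.5
```

```bash
python3 hold.py .4995 .0903
```

```text
top at tool z -0.0018 x range -0.0422 0.0447 len 0.087 mid 0.0012 y [-0.0227  0.0227] 15534 gap 0.568611298902999 64.4872498512268
off 5.4902009855251066e-05
to (np.float64(0.4995547758839713), np.float64(0.09029628069612548), 0.14, 1.503) shift [ 0.0012  0.0008 -0.0543] turn -0.001 now ang 1.502 q6~ -1.32
to (np.float64(0.4995547758839713), np.float64(0.09029628069612548), 0.085, 1.503) shift [0.0013 0.0008 0.0007] turn -0.001 now ang 1.502 q6~ -1.32
to (np.float64(0.4995547758839713), np.float64(0.09029628069612548), 0.055, 1.503) shift [0.0014 0.0008 0.0307] turn -0.001 now ang 1.502 q6~ -1.32
```

In the tool's units: 0.031 m / 0.8 = 0.0388, 0.029 m / 0.8 = 0.0363.

Emit:
hand_motion(offsets={"steps": [[0.0013, 0.0013, 0, 0, 0.4], [0.0013, 0.0013, 0.0075, 0, 0.4], [0.0013, 0.0013, 0.015, 0, 0.4], [0.0013, 0.0013, 0.0225, 0, 0.4], [0.0013, 0.0013, 0.03, 0, 0.4], [0.0013, 0.0013, 0.0363, 0, 0.4], [0.0013, 0.0013, 0.0388, 0, 0.4], [0.0013, 0.0013, 0.0388, 0, 0.4]]})

```text
t: 38.15
tcp_pos: [0.4987, 0.0915, 0.0558]
tool_rot: [0.034, 0.999, -0.0, 0.0]
force: [-3.4, -0.0, 13.1]
finger_gap: 0.577
gripper_force: 66.6
```

In the tool's units: -0.28 m / 0.8 = -0.35, -0.04 m / 0.8 = -0.05.

Emit:
hand_motion(offsets={"steps": [[0, 0, 0, 0, 0.8], [0, 0, 0, 0, 0.8], [0, 0, 0, 0, 0.8], [0, 0, 0, 0, 0.8], [0, 0, -0.025, 0, 0.8], [0, 0, -0.075, 0, 0.8], [0, 0, -0.125, 0, 0.9], [-0.0125, -0.0125, -0.175, 0, 1], [-0.025, -0.0375, -0.225, 0, 1], [-0.05, -0.0625, -0.275, 0, 1], [-0.05, -0.0625, -0.325, 0, 1], [-0.05, -0.0625, -0.35, 0, 1], [-0.05, -0.0625, -0.35, 0, 1], [-0.05, -0.0625, -0.35, 0, 1]]})

```text
t: 39.55
tcp_pos: [0.535, 0.0389, 0.3338]
tool_rot: [0.034, 0.999, 0.0, -0.0]
force: [0.6, -0.2, -0.3]
finger_gap: 0.998
gripper_force: 0.0
```

```bash
python3 seat.py
```

Run:
```python
from h import *
d=snap('top'); X,r,c=cloud(d); save(d,'top3'); blobs(X,.04,.075,(.3,.8,-.6,-.1),50); blobs(X,.1,.125,(.3,.55,.2,.4),8)
X,r,c=cloud(snap('wrist')); blobs(X,.104,.125,(.3,.5,.2,.4),20); blobs(X,.062,.085,(.35,.47,.0,.4),20); go(.42,.312,.17,1.1)
```

```text
39.6
pocket 0 z pcts [0.0553 0.0567 0.0576 0.0584 0.0595] a [-0.045  0.042] b [-0.025  0.024] 2543
pocket 1 z pcts [0.0553 0.0567 0.0575 0.0583 0.0595] a [-0.045  0.042] b [-0.025  0.024] 2550
pocket 2 z pcts [0.0545 0.0565 0.0574 0.0582 0.0595] a [-0.043  0.044] b [-0.023  0.026] 2017
pocket 3 z pcts [0.0541 0.0564 0.0573 0.0582 0.0593] a [-0.047  0.042] b [-0.026  0.023] 2062
px [315. 132.] n 52 rect c [ 727.2 -230.5] wh [66.7 30.8] ang 83.7 z 64.1 mean [ 723.6 -225. ]
px [166. 218.] n 40 rect c [422.4 310.5] wh [21.  21.1] ang 89.6 z 114.2 mean [421.7 310.2]
px [502.  43.] n 450 rect c [422.2 308.7] wh [23.1 17.1] ang 8.9 z 112.3 mean [422.1 308. ]
px [366.  45.] n 12342 rect c [410.4 183.5] wh [291.4  56.4] ang 85.3 z 68.1 mean [410.  181.4]
to (0.42, 0.312, 0.17, 1.1) shift [0.1319 0.2646 0.163 ] turn 0.403 now ang 1.503 q6~ -0.46
```

View pics/ws.png

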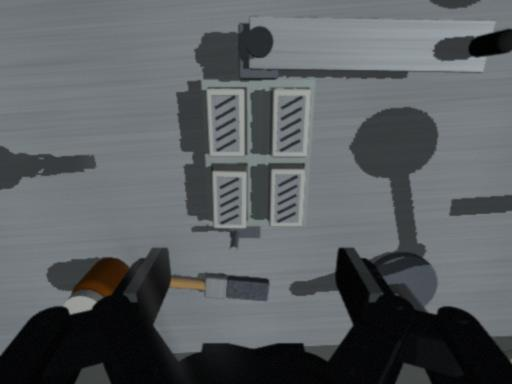

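All four dies sit flat in the carrier (tops level, image (227,122), (291,122), (230,198), (287,196)). The bar is at the top with its knob at the right edge, (495,43). Now to shut the bar.

In the tool's units: 0.264 m / 0.8 = 0.33, 0.24 m / 0.8 = 0.3, 0.403 rad / 6.2832 = 0.0641.

Emit:
hand_motion(offsets={"steps": [[0.025, 0.05, 0, 0.0095, 1], [0.05, 0.1, 0.025, 0.0191, 1], [0.075, 0.15, 0.05, 0.0286, 1], [0.1, 0.2, 0.0875, 0.0382, 1], [0.125, 0.25, 0.125, 0.0477, 1], [0.15, 0.3, 0.1625, 0.0573, 0.8], [0.16, 0.33, 0.1938, 0.0641, 0.6], [0.16, 0.33, 0.2038, 0.0641, 0.6], [0.16, 0.33, 0.2038, 0.0641, 0.6], [0.16, 0.33, 0.2038, 0.0641, 0.6]]})

```text
t: 40.7
tcp_pos: [0.4261, 0.3102, 0.1712]
tool_rot: [0.233, 0.972, -0.0, -0.0]
force: [-0.1, 0.0, 0.6]
finger_gap: 0.597
gripper_force: 0.0
```

Run:
```python
from h import *
X,r,c=cloud(snap('wrist')); blobs(X,.104,.125,(.3,.5,.2,.4),20); blobs(X,.062,.085,(.35,.47,.0,.4),20); go(.424,.312,.097,1.1)
```

```text
px [255. 210.] n 982 rect c [421.  313.6] wh [23. 23.] ang 39.9 z 112.5 mean [419.7 314.2]
px [130. 236.] n 16973 rect c [410.9 185.9] wh [285.9  56.5] ang 85.3 z 67.9 mean [409.7 197.3]
to (0.424, 0.312, 0.097, 1.1) shift [0.0033 0.0004 0.0748] turn -0.001 now ang 1.099 q6~ -0.47
```

In the tool's units: 0.073 m / 0.8 = 0.0913, 0.055 m / 0.8 = 0.0688.

Emit:
hand_motion(offsets={"steps": [[0.0075, 0.0013, 0.0375, 0, 0.6], [0.0075, 0.0013, 0.0688, 0, 0.6], [0.0075, 0.0013, 0.0913, 0, 0.6], [0.0075, 0.0013, 0.0913, 0, 0.6], [0.0075, 0.0013, 0.0913, 0, 0.1], [0.0075, 0.0013, 0.0913, 0, 0.1], [0.0075, 0.0013, 0.0913, 0, 0.1], [0.0075, 0.0013, 0.0913, 0, 0.1], [0.0075, 0.0013, 0.0913, 0, 0.1]]}, clamp_n=30)

```text
t: 41.65
tcp_pos: [0.4218, 0.3143, 0.0999]
tool_rot: [0.233, 0.973, 0.0, 0.001]
force: [0.8, -3.8, 7.0]
finger_gap: 0.266
gripper_force: 29.8
```

Run:
```python
from h import *
s=manip.sense(); p0=s['tcp_pos']; piv=np.array([.4003,.054]); R=Ro.from_quat(s['tool_rot']).as_matrix()
v=p0[:2]-piv; print(p0,np.linalg.norm(v),np.arctan2(v[1],v[0]))
for th in np.r_[np.linspace(1.49,-.0,17)[1:],-.04,-.06,-.07,-.08]:
    p=piv+.26*np.array([np.cos(th),np.sin(th)]); print((R.T@np.r_[p-p0[:2],0])[:2].round(3),th.round(2))
```

```text
[0.42183331 0.31427033 0.09988184] 0.2611595884350772 1.4882499162477187
[-0.023  0.007] 1.4
[-0.046  0.013] 1.3
[-0.07   0.017] 1.21
[-0.094  0.018] 1.12
[-0.119  0.017] 1.02
[-0.143  0.014] 0.93
[-0.166  0.009] 0.84
[-0.189  0.002] 0.74
[-0.212 -0.008] 0.65
[-0.233 -0.019] 0.56
[-0.253 -0.033] 0.47
[-0.272 -0.048] 0.37
[-0.289 -0.065] 0.28
[-0.305 -0.083] 0.19
[-0.319 -0.103] 0.09
[-0.33  -0.124] -0.0
[-0.335 -0.133] -0.04
[-0.337 -0.138] -0.06
[-0.338 -0.141] -0.07
[-0.339 -0.143] -0.08
```

In the tool's units: -0.33 m / 0.8 = -0.4125, -0.319 m / 0.8 = -0.3988, 0.5 rad / 6.2832 = 0.0796.

Emit:
hand_motion(offsets={"steps": [[-0.0125, 0.0038, 0, 0, 0.1], [-0.0288, 0.0088, 0, 0, 0.1], [-0.0575, 0.0163, 0, 0.0048, 0.1], [-0.0875, 0.0213, 0, 0.0095, 0.1], [-0.1175, 0.0225, 0, 0.0159, 0.1], [-0.1488, 0.0213, 0, 0.0239, 0.1], [-0.1788, 0.0175, 0, 0.0318, 0.1], [-0.2075, 0.0113, 0, 0.0398, 0.1], [-0.2363, 0.0025, 0, 0.0477, 0.1], [-0.265, -0.01, 0, 0.0557, 0.1], [-0.2913, -0.0238, 0, 0.0637, 0.1], [-0.3163, -0.0413, 0, 0.0716, 0.1], [-0.34, -0.06, 0, 0.0796, 0.1], [-0.3613, -0.0813, 0, 0.0796, 0.1], [-0.3813, -0.1038, 0, 0.0796, 0.1], [-0.3988, -0.1288, 0, 0.0796, 0.1], [-0.4125, -0.155, 0, 0.0796, 0.1]]})

```text
t: 43.35
tcp_pos: [0.6662, 0.054, 0.1]
tool_rot: [0.468, 0.884, 0.005, 0.008]
force: [15.0, 2.3, -7.9]
finger_gap: 0.266
gripper_force: 29.9
```

Emit:
hand_motion(offsets={"steps": [[-0.0013, 0, 0, 0, 0.1], [0, 0, 0, 0, 0.1]]})

```text
t: 43.55
tcp_pos: [0.6664, 0.0524, 0.1]
tool_rot: [0.468, 0.884, 0.004, 0.008]
force: [13.6, -1.4, -7.3]
finger_gap: 0.268
gripper_force: 30.0
```

Run:
```python
from h import *
s=manip.sense(); v=s['tcp_pos'][:2]-[.4003,.054]; print(np.linalg.norm(v),np.arctan2(v[1],v[0]))
p=np.array([.4003,.054])
for th in (-.04,-.06,-.07,-.08,-.09): go(p[0]+.26*np.cos(th),p[1]+.26*np.sin(th),.0995)
```

```text
0.26605615439470054 -0.005924220167739054
to (np.float64(0.6600920277318543), np.float64(0.04360277311147512), 0.0995, None) shift [-0.0038 -0.0101  0.0004] turn 0 now ang 0.597 q6~ -0.53
to (np.float64(0.6598321403831531), np.float64(0.03840935831534441), 0.0995, None) shift [-0.0079 -0.0133  0.0004] turn 0 now ang 0.597 q6~ -0.54
to (np.float64(0.6596632600658527), np.float64(0.03581485969224148), 0.0995, None) shift [-0.01   -0.0149  0.0004] turn 0 now ang 0.597 q6~ -0.54
to (np.float64(0.6594684436386811), np.float64(0.0332221795680151), 0.0995, None) shift [-0.012  -0.0165  0.0004] turn 0 now ang 0.597 q6~ -0.55
to (np.float64(0.6592477105831185), np.float64(0.030631577208517127), 0.0995, None) shift [-0.014  -0.0181  0.0004] turn 0 now ang 0.597 q6~ -0.55
```

In the tool's units: -0.0149 m / 0.8 = -0.0186, -0.008 m / 0.8 = -0.01.

Emit:
hand_motion(offsets={"steps": [[-0.0025, -0.0063, 0, 0, 0.1], [-0.005, -0.0125, 0, 0, 0.1], [-0.0075, -0.015, 0, 0, 0.1], [-0.01, -0.0166, 0, 0, 0.1], [-0.0125, -0.0186, 0, 0, 0.1], [-0.0125, -0.0186, 0, 0, 0.1]]})

```text
t: 44.15
tcp_pos: [0.6664, 0.036, 0.1002]
tool_rot: [0.468, 0.883, 0.007, 0.015]
force: [25.8, -0.7, -17.9]
finger_gap: 0.265
gripper_force: 30.4
```

Run:
```python
from h import *
s=manip.sense(); v=s['tcp_pos'][:2]-[.4003,.054]; print(s['tcp_pos'],s['force'],np.linalg.norm(v),np.arctan2(v[1],v[0]))
d=snap('top'); X,r,c=cloud(d); blobs(X,.062,.085,(.35,.7,-.03,.1),100)
X,r,c=cloud(snap('wrist')); blobs(X,.062,.1,(.38,.7,-.1,.2),50)
```

```text
[0.66642789 0.03598477 0.10021768] [ 25.83553415  -0.72580038 -17.85946083] 0.2667369498687335 -0.06759076520659868
px [132. 136.] n 33326 rect c [596.   47.3] wh [ 56.6 174.4] ang 87.9 z 68.0 mean [585.1  51.2]
px [232. 290.] n 162 rect c [668.8  12.9] wh [ 4.1 36.4] ang 30.6 z 76.5 mean [672.9   5.4]
```

Run:
```python
from h import *
d=snap('wrist'); X,r,c=cloud(d); save(d,'w5'); blobs(X,.1,.125,(.6,.7,-.02,.1),20)
s=snap('scene'); im=np.hstack([d['pixels'][:,56:456],cv2.resize(s['pixels'][130:290,190:356],(400,384))]); cv2.imwrite('pics/c5.png',im[...,::-1])
```

```text
px [252. 271.] n 5298 rect c [661.7  40.7] wh [43.7 49.8] ang 83.1 z 112.8 mean [659.7  43.9]
px [157. 285.] n 108 rect c [627.6  24.1] wh [10.9  2.6] ang 34.6 z 123.0 mean [628.3  24.1]
px [347. 283.] n 51 rect c [689.9  65.9] wh [8.  1.7] ang 31.0 z 124.1 mean [689.6  65.7]
```

View pics/c5.png

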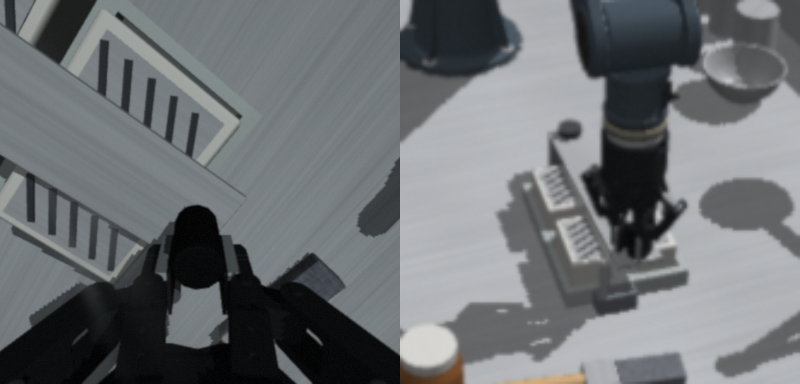

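The left half shows the knob slipped to the near edge of the pads (about (196,240) in the crop). The bar is still about 0.03 rad from shut. I'll let go and push the knob closed with shut fingers from the left.

In the tool's units: -0.07 m / 0.8 = -0.0875, -0.03 m / 0.8 = -0.0375.

Emit:
hand_motion(offsets={"steps": [[0, 0, 0, 0, 0.5], [0, 0, 0, 0, 0.5], [0, 0, 0, 0, 0.5], [0, 0, -0.0375, 0, 0.5], [0, 0, -0.075, 0, 0.5], [0, 0, -0.0875, 0, 0.5], [0, 0, -0.0875, 0, 0.5], [0, 0, -0.0875, 0, 0.5]]})

```text
t: 45.15
tcp_pos: [0.6507, 0.0378, 0.1674]
tool_rot: [0.467, 0.885, -0.0, -0.001]
force: [-0.3, 0.4, -0.9]
finger_gap: 0.497
gripper_force: 0.0
```

Run:
```python
from h import *
X,r,c=cloud(snap('wrist')); blobs(X,.104,.125,(.6,.7,-.02,.1),20); blobs(X,.062,.1,(.38,.7,-.1,.2),50)
go(.66,.092,.17,1.5); go(.66,.092,.102,1.5)
```

```text
px [265. 226.] n 992 rect c [659.1  38.9] wh [22.9 23. ] ang 76.2 z 112.5 mean [658.2  40. ]
px [137. 109.] n 23877 rect c [555.5  44.4] wh [ 56.8 238.4] ang 86.5 z 68.0 mean [544.9  47. ]
px [249. 248.] n 263 rect c [6.717e+02 3.000e-01] wh [11.7 12.1] ang 65.2 z 76.2 mean [670.6   1.6]
to (0.66, 0.092, 0.17, 1.5) shift [ 0.0394  0.0385 -0.0032] turn -0.9 now ang 0.6 q6~ -1.36
to (0.66, 0.092, 0.102, 1.5) shift [0.0392 0.0387 0.0648] turn -0.9 now ang 0.6 q6~ -1.36
```

In the tool's units: 0.063 m / 0.8 = 0.0788, 0.039 m / 0.8 = 0.0488, -0.15 rad / 6.2832 = -0.0239.

Emit:
hand_motion(offsets={"steps": [[0.0125, 0.0125, 0, -0.0239, 0], [0.025, 0.025, 0, -0.0477, 0], [0.0375, 0.0375, 0, -0.0716, 0], [0.0488, 0.0475, 0, -0.0955, 0], [0.0488, 0.0475, 0, -0.1194, 0], [0.0488, 0.0475, 0, -0.1432, 0], [0.0488, 0.0475, 0, -0.1432, 0], [0.0488, 0.0475, 0.0375, -0.1432, 0], [0.0488, 0.0475, 0.0788, -0.1432, 0], [0.0488, 0.0475, 0.0788, -0.1432, 0], [0.0488, 0.0475, 0.0788, -0.1432, 0]]}, clamp_n=30)

```text
t: 46.3
tcp_pos: [0.6605, 0.0912, 0.1042]
tool_rot: [0.036, 0.999, -0.0, -0.002]
force: [0.5, -0.5, 0.5]
finger_gap: 0.001
gripper_force: 0.0
```

Emit:
hand_motion(offsets={"steps": [[0, -0.005, 0, 0, 0], [0, -0.01, 0, 0, 0], [0, -0.015, 0, 0, 0], [0, -0.02, 0, 0, 0], [0, -0.025, 0, 0, 0], [0, -0.03, 0, 0, 0], [0, -0.0325, 0, 0, 0], [0, -0.0325, 0, 0, 0]]})

```text
t: 47.1
tcp_pos: [0.6595, 0.0649, 0.1053]
tool_rot: [0.036, 0.999, 0.0, 0.0]
force: [1.3, 0.0, 0.3]
finger_gap: -0.002
gripper_force: 0.0
```

In the tool's units: -0.003 m / 0.8 = -0.0038, -0.002 m / 0.8 = -0.0025.

Emit:
hand_motion(offsets={"steps": [[0, -0.0025, 0, 0, 0], [0, -0.0038, 0, 0, 0], [0, -0.0038, 0, 0, 0]]})

```text
t: 47.4
tcp_pos: [0.6594, 0.0632, 0.1053]
tool_rot: [0.035, 0.999, 0.001, 0.0]
force: [0.5, 4.3, -0.8]
finger_gap: 0.0
gripper_force: 1.8
```

Emit:
hand_motion(offsets={"steps": [[0, -0.0025, 0, 0, 0], [0, -0.0038, 0, 0, 0], [0, -0.0038, 0, 0, 0]]})

```text
t: 47.7
tcp_pos: [0.6594, 0.0629, 0.1054]
tool_rot: [0.036, 0.999, 0.003, 0.001]
force: [2.2, 11.7, -0.8]
finger_gap: -0.004
gripper_force: 5.6
```

Emit:
hand_motion(offsets={"steps": [[0, -0.0025, 0, 0, 0], [0, -0.0025, 0, 0, 0], [0, -0.0025, 0, 0, 0]]})

```text
t: 48.0
tcp_pos: [0.6593, 0.0627, 0.1054]
tool_rot: [0.036, 0.999, 0.004, 0.001]
force: [2.3, 15.5, -0.4]
finger_gap: 0.0
gripper_force: 8.0
```

In the tool's units: -0.22 m / 0.8 = -0.275, -0.2 m / 0.8 = -0.25.

Emit:
hand_motion(offsets={"steps": [[0, 0.0125, 0, 0, 0], [0, 0.0375, 0, 0, 0], [0, 0.0375, -0.05, 0, 0], [0, 0.0375, -0.1, 0, 0], [0, 0.0375, -0.15, 0, 0.5], [0, 0.0375, -0.2, 0, 1], [0, 0.0375, -0.25, 0, 1], [0, 0.0375, -0.275, 0, 1], [0, 0.0375, -0.275, 0, 1]]})

```text
t: 48.9
tcp_pos: [0.6628, 0.0866, 0.3299]
tool_rot: [0.035, 0.999, -0.001, 0.004]
force: [0.1, -0.3, -1.1]
finger_gap: 0.846
gripper_force: 0.0
```

Run:
```python
from h import *
X,r,c=cloud(snap('wrist')); blobs(X,.104,.125,(.6,.7,-.02,.1),20); blobs(X,.062,.1,(.38,.7,-.1,.2),50)
d=snap('top'); X,r,c=cloud(d); save(d,'top6'); blobs(X,.062,.085,(.35,.7,-.05,.1),100); blobs(X,.215,.27,(.4,.7,.3,.6),10); blobs(X,.1,.12,(.6,.7,-.05,.1),8)
go(.535,.439,.33,1.243)
```

```bash
python3 seat.py
```

```text
px [211. 161.] n 320 rect c [658.6  36.1] wh [22.3 22.9] ang 41.1 z 112.5 mean [657.9  36.9]
px [212.  78.] n 7388 rect c [581.3  36. ] wh [ 68.2 198.3] ang 85.1 z 68.0 mean [568.   42.3]
px [245. 190.] n 813 rect c [524.   33.6] wh [ 56.7 291.5] ang 86.3 z 69.5 mean [516.3  34.3]
px [122. 182.] n 63 rect c [541.8 430.3] wh [24.2 21.4] ang 47.2 z 248.5 mean [540.4 427.8]
px [244. 150.] n 31 rect c [655.2  31.5] wh [17.7 21. ] ang 87.9 z 115.1 mean [654.8  33.2]
to (0.535, 0.439, 0.33, 1.243) shift [ 0.1502  0.3424 -0.0054] turn 0.257 now ang 1.5 q6~ -0.56
49.05
pocket 0 z pcts [0.056  0.0576 0.0587 0.0673 0.0689] a [-0.019  0.047] b [-0.024  0.03 ] 2812
pocket 1 z pcts [0.0559 0.0575 0.0586 0.067  0.0688] a [-0.019  0.048] b [-0.03   0.024] 2963
pocket 2 z pcts [0.0561 0.0574 0.0586 0.0673 0.0687] a [-0.047  0.046] b [-0.023  0.03 ] 2940
pocket 3 z pcts [0.0559 0.0573 0.0584 0.0672 0.0688] a [-0.047  0.046] b [-0.03   0.023] 3173
```

In the tool's units: 0.342 m / 0.8 = 0.4275, 0.34 m / 0.8 = 0.425, 0.257 rad / 6.2832 = 0.0409.

Emit:
hand_motion(offsets={"steps": [[0.0188, 0.0438, 0, 0.0048, 1], [0.0375, 0.0875, 0, 0.0095, 1], [0.0575, 0.1313, 0, 0.0143, 1], [0.0775, 0.175, 0, 0.0191, 1], [0.0975, 0.2188, 0, 0.0239, 1], [0.1175, 0.2625, 0, 0.0286, 1], [0.1375, 0.3063, 0, 0.0334, 1], [0.1575, 0.35, 0, 0.0382, 1], [0.175, 0.3938, 0, 0.0409, 1], [0.1875, 0.425, 0, 0.0409, 1], [0.1875, 0.4275, 0.025, 0.0409, 1], [0.1875, 0.4275, 0.0375, 0.0409, 1], [0.1875, 0.4275, 0.0375, 0.0409, 1]]})

```text
t: 50.35
tcp_pos: [0.534, 0.4376, 0.2908]
tool_rot: [0.163, 0.987, -0.003, -0.003]
force: [0.5, -0.3, -0.3]
finger_gap: 0.999
gripper_force: 0.0
```

Run:
```python
from h import *
d=snap('wrist'); X,r,c=cloud(d); save(d,'w7'); blobs(X,.238,.262,(.4,.7,.3,.6),100);go(.535,.439,.229)
```

```text
px [251. 245.] n 1184 rect c [543.6 431.7] wh [23.3 23.1] ang 1.8 z 249.3 mean [541.4 432.5]
to (0.535, 0.439, 0.229, None) shift [0.0002 0.0015 0.0636] turn 0 now ang 1.242 q6~ -0.56
```

In the tool's units: 0.062 m / 0.8 = 0.0775, 0.05 m / 0.8 = 0.0625, -0.26 rad / 6.2832 = -0.0414.

Emit:
hand_motion(offsets={"steps": [[-0.0131, -0.0038, 0, -0.0207, 1], [-0.0131, -0.0038, 0.025, -0.0414, 1], [-0.0131, -0.0038, 0.0625, -0.0414, 1], [-0.0131, -0.0038, 0.0775, -0.0414, 1], [-0.0131, -0.0038, 0.0775, -0.0414, 1], [-0.0131, -0.0038, 0.0775, -0.0414, 0.1], [-0.0131, -0.0038, 0.0775, -0.0414, 0.1], [-0.0131, -0.0038, 0.0775, -0.0414, 0.1], [-0.0131, -0.0038, 0.0775, -0.0414, 0.1], [-0.0131, -0.0038, 0.0775, -0.0414, 0.1], [-0.0131, -0.0038, 0.0775, -0.0414, 0.1]]}, clamp_n=60)

```text
t: 51.5
tcp_pos: [0.5449, 0.433, 0.2345]
tool_rot: [0.034, 0.999, 0.0, 0.001]
force: [-1.3, -0.3, 4.9]
finger_gap: 0.264
gripper_force: 58.6
```

Run:
```python
from h import *
for y in (.3,.15,.0438): go(.55,y,.229)
```

```text
to (0.55, 0.3, 0.229, None) shift [-0.0141 -0.1324  0.0054] turn 0 now ang 1.503 q6~ -1.0
to (0.55, 0.15, 0.229, None) shift [-0.0242 -0.282   0.0053] turn 0 now ang 1.503 q6~ -1.24
to (0.55, 0.0438, 0.229, None) shift [-0.0314 -0.388   0.0052] turn 0 now ang 1.503 q6~ -1.42
```

In the tool's units: -0.388 m / 0.8 = -0.485, -0.376 m / 0.8 = -0.47.

Emit:
hand_motion(offsets={"steps": [[-0.0013, -0.0125, 0, 0, 0.1], [-0.0038, -0.0375, 0, 0, 0.1], [-0.0063, -0.0625, 0, 0, 0.1], [-0.0088, -0.09, 0, 0, 0.1], [-0.0113, -0.1175, 0, 0, 0.1], [-0.0138, -0.145, 0, 0, 0.1], [-0.0163, -0.1725, 0, 0, 0.1], [-0.0188, -0.2, 0, 0, 0.1], [-0.02, -0.2275, 0, 0, 0.1], [-0.0225, -0.255, 0, 0, 0.1], [-0.025, -0.2825, 0, 0, 0.1], [-0.0263, -0.31, 0, 0, 0.1], [-0.0288, -0.3375, 0, 0, 0.1], [-0.0313, -0.365, 0, 0, 0.1], [-0.0338, -0.3925, 0, 0, 0.1], [-0.035, -0.42, 0, 0, 0.1], [-0.0375, -0.4475, 0, 0, 0.1], [-0.0388, -0.47, 0, 0, 0.1], [-0.0388, -0.485, 0, 0, 0.1], [-0.0388, -0.485, 0, 0, 0.1]]})

```text
t: 53.5
tcp_pos: [0.5506, 0.0422, 0.2341]
tool_rot: [0.035, 0.999, -0.0, 0.002]
force: [0.5, -0.6, 5.1]
finger_gap: 0.261
gripper_force: 58.9
```

Run:
```python
from h import *
s=manip.sense(); d=snap('wrist'); X,r,c=cloud(d); save(d,'w8'); R=Ro.from_quat(s['tool_rot']).as_matrix()
m=(X[...,2]>.238)&(X[...,2]<.262)&(np.abs((X-s['tcp_pos'])@R[:,1])<.011)
P=X[m]; print(P[:,:2].mean(0),((P-s['tcp_pos'])@R)[:,0].min(),((P-s['tcp_pos'])@R)[:,0].max(),len(P)); go(.55,.0438,.2345)
d=snap('top'); X,r,c=cloud(d); blobs(X,.19,.21,(.4,.7,-.1,.15),30)
```

```text
[0.55629948 0.04188151] -0.021616328836927715 0.011684032040734945 2486
to (0.55, 0.0438, 0.2345, None) shift [ 0.0003  0.0012 -0.0004] turn 0 now ang 1.501 q6~ -1.42
px [212. 168.] n 40 rect c [583.  138.3] wh [23.8 23.2] ang 0.3 z 193.0 mean [583.4 138.7]
px [241. 187.] n 139 rect c [518.6  50.6] wh [85.3 30.6] ang 81.6 z 201.1 mean [517.3  45.7]
```

In the tool's units: -0.08 m / 0.8 = -0.1, -0.06 m / 0.8 = -0.075.

Emit:
hand_motion(offsets={"steps": [[0, 0.0013, 0, 0, 0.1], [0, 0.0013, 0, 0, 0.6], [0, 0.0013, 0, 0, 0.6], [0, 0.0013, 0, 0, 0.8], [0, 0.0013, 0, 0, 1], [0, 0.0013, -0.0375, 0, 1], [0, 0.0013, -0.075, 0, 1], [0, 0.0013, -0.1, 0, 1], [0, 0.0013, -0.1, 0, 1]]})

```text
t: 54.5
tcp_pos: [0.551, 0.0445, 0.3162]
tool_rot: [0.034, 0.999, -0.0, 0.003]
force: [-0.4, 0.0, -0.3]
finger_gap: 1.005
gripper_force: 0.0
```

Run:
```python
from h import *
d=snap('wrist'); X,r,c=cloud(d); save(d,'w9'); blobs(X,.238,.262,(.4,.7,-.1,.2),100); print(manip.sense()['tcp_pos'])
```

```text
px [251. 223.] n 928 rect c [558.7  41.7] wh [22.8 23.2] ang 60.1 z 249.4 mean [556.6  42. ]
[0.54976413 0.04466334 0.31423654]
```

Careful with the scale: shifts go in shares of 0.8 m and turns go in shares of 2 pi rad. That gives: -0.36 m / 0.8 = -0.45, -0.32 m / 0.8 = -0.4.

Emit:
hand_motion(offsets={"steps": [[0, 0, -0.0375, 0, 1], [0, 0, -0.075, 0, 1], [0.025, -0.05, -0.1, 0, 1], [0.05, -0.1, -0.1, 0, 1], [0.075, -0.15, -0.1, 0, 1], [0.1, -0.2, -0.1, 0, 1], [0.125, -0.25, -0.1, 0, 1], [0.15, -0.3, -0.1, 0, 1], [0.1625, -0.35, -0.1, 0, 1], [0.1625, -0.4, -0.1, 0, 1], [0.1625, -0.45, -0.1, 0, 1], [0.1625, -0.45, -0.1, 0, 1]]})

```text
t: 55.75
tcp_pos: [0.3944, -0.3101, 0.3911]
tool_rot: [0.036, 0.999, 0.0, -0.001]
force: [-0.3, 0.3, -0.3]
finger_gap: 1.001
gripper_force: 0.0
```

Run:
```python
from h import *
d=snap('top'); X,r,c=cloud(d)
blobs(X,.215,.27,(.4,.7,-.1,.3),10); blobs(X,.19,.21,(.4,.63,-.1,.12),30); blobs(X,.062,.085,(.35,.7,-.05,.1),50); blobs(X,.1,.12,(.6,.7,-.05,.1),8)
s=snap('scene'); im=np.hstack([cv2.resize(d['pixels'][90:280,120:340],(400,345)),cv2.resize(s['pixels'][120:320,180:412],(400,345))]); cv2.imwrite('pics/f1.png',im[...,::-1])
```

```text
px [242. 175.] n 48 rect c [555.4  39.5] wh [20. 22.] ang 86.0 z 250.1 mean [554.6  39.8]
px [241. 176.] n 837 rect c [553.6  46. ] wh [109.7 120.9] ang 18.8 z 200.7 mean [556.   43.4]
px [244. 155.] n 158 rect c [645.9  31.6] wh [74.7 51.7] ang 79.5 z 69.9 mean [642.9  33. ]
px [241. 209.] n 570 rect c [451.7  56.9] wh [ 95.2 137.9] ang 74.3 z 69.7 mean [450.   48.4]
px [244. 150.] n 38 rect c [655.6  33.3] wh [21.1 21.1] ang 87.4 z 112.7 mean [655.   34.5]
```

View pics/f1.png

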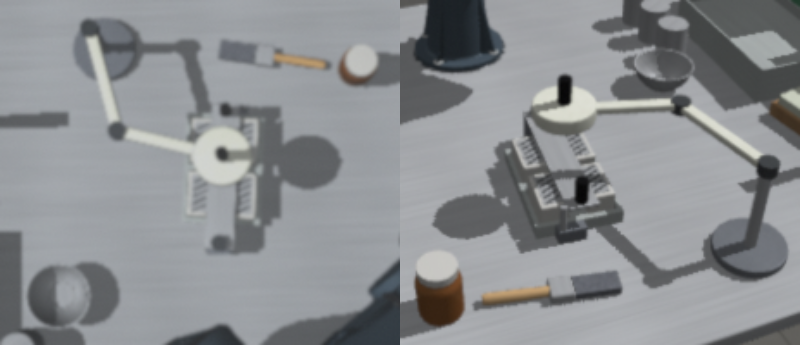

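The final picture shows the lamp over the carrier's middle (222,155), the bar shut against its pin (knob at (225,108)), four dies seated, and the jar, brush and bowl untouched. Handing in.

```bash
python3 -c "
from station import manip
print(manip.sign_off())"
```

```text
the job is handed in; nothing more can be done
None
```

I handed the job in at about 56 s: all four dies are seated flat, pattern up, the clamp bar is shut against its stop pin, and the lamp hangs about 9 mm off the carrier's centre; the jar, brush and bowl were left alone.

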